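Put up the bench tool holder on its snap-in post

ROBOT

A 6-joint arm with a two-finger parallel gripper is mounted at the origin on the work surface. World frame = base frame: x ahead of the robot, y to its left, z up, the work surface at z = 0. Lengths are in m, angles in degrees, forces in N, time in s.
With the tool pointing down it reaches from about 0.4 to 0.825 m from the base axis. Payload 7 kg.
Tool frame: the origin (TCP) lies between the finger pads; the fingertips stand 11 mm ahead of it and the grasp point (between the pads) lies 8 mm behind it (r.tcp_to_tips is the distance from the TCP to the fingertips, in m); x points along the fingers, y is the direction in which the jaws open and shut, and the axes are right-handed (so a half turn about x gives the same grasp; the last joint's range is limited). The gripper opens to 88 mm and grips with 3 to 60 N. Pads are 19 mm wide; open, the fingers measure 130 mm over their backs; the gripper's body (78 mm by 193 mm) begins 47 mm behind the grasp point.
Start: joints at [92.309, 20.546, 0.682, 0, -70.136, -16.507], TCP at [0.166, 0.654, 0.238] pointing down, gripper open.
Joint ranges: [-176.03, 176.03], [-82.01, 121.73], [-58.28, 71.71], [-173.87, 95.51], [-174.79, -0.11], [-173.66, 173.66]. Speed limits (degrees/s): [136.94, 136.94, 172.46, 180, 180, 180].

INTERFACE

Orientations are given as [roll, pitch, yaw] about the fixed x, y, z axes, in that order (R = Rz(yaw) Ry(pitch) Rx(roll)).
In Python, from plant import r gives the robot as it stands.
- The arm moves only by the tool arm_command, never from a script. Its argument "plan" is a list of rows, each an object of numbers: "dx", "dy", "dz": the shift along the tool's x, y, z each as a share of 0.02 m, from -1 to 1; "wx", "wy", "wz": the turn, a rotation vector about the tool's x, y, z each as a share of 0.08 rad, from -1 to 1. In form: [{"dx": .., "dy": .., "dz": .., "wx": .., "wy": .., "wz": ..}, ...]. A call has 1 to 20 rows; each row shifts and turns the pose as measured when the row begins, along the tool's axes as they then stand; what a row does not reach is not made up. A row lasts 1/12 s, in which the tool goes at most 41.7 mm and 7.16 degrees, less where a joint would pass 70% of its speed; a pose out of reach is approached as far as the arm can. A call with a number of a shift or a turn outside -1 to 1 is refused whole. A call with a gripper value outside its range is refused whole. "fingers" is the closure, from -1 (fully open) to 1 (shut), so that 0 is half open, set as the call begins (left out, the last holds). The fingers move at their own pace and stop on an object; "force" is the grip in N (left out, the last holds). Time passes only in rows, so rows that do not move let the fingers close. It gives the time, the measured TCP pose, the force and the opening at its end, in the units of the state.
- r.get_state(): the state, without advancing time (a new reading comes with each control period).
- r.capture(name): name is "scene" or "top" or "wrist"; returns (picture, depth): 480x640x3 uint8, red, green, blue; 480x640 float32, m along the optical axis (not along the pixel's ray), 0 where there is no reading.
- r.camera_model(name): a dict with "vertical_fov" (degrees; the focal length in pixels is half the picture's height over the tangent of half this angle, whatever the lens; pixels are square), "cx", "cy" (the principal point, pixels), "R" (3x3) and "t" (3): a world point X has camera coordinates R X + t. Camera axes: x right, y down, z forward; pixel columns grow to the right and rows downward; lengths in m; the calibration is good to about 2 mm. The wrist camera is an equidistant fisheye: a pixel r from the principal point sees the ray r / f radians off the axis. A picture is of the moment at which its call begins: read the wrist's pose just before it. camera_model takes no time and is no camera call; for the wrist camera it gives the pose at the moment of the call.
- r.close_job(): hands the job in, once; it reports no verdict.
Trained networks look in the newest picture that a camera, given by its name, has taken for a name from the list of things; names that differ only in an ending like _2 or _b are one class to them, and where a whole thing is asked for, a point or a joint stands for the part that bears it (a point fixed in the world has none). Each returns a list of dicts, best first, with "score" (0 to 1); they miss things now and then, are a little off and sometimes report something else, mostly with a low value. They report only what shows in the picture. A call takes as long as a camera call. They do not tell look-alikes from the thing itself.
- r.cut_out(camera, query): "mask" (480x640 bool, what is visible of it) and "bbox" ([left, top, width, height] in pixels, round what is visible of it).
- r.spot_point(camera, query): "centre" ([column, row] in pixels: a listed point, or the origin of a listed thing).
The state is a dict: "time_s": time; "joints": joint angles; "qd": joint speeds; "joint_torque": joint torques, N m; "tcp_pos": TCP position; "eef_rot": TCP orientation; "contact_force": force on the tool from outside, world axes, zero at the start; "moment": the same for the moment, N m; "gripper_width": finger opening in m.
Only numpy, scipy, OpenCV 4.12 (cv2) and the standard library are available. Lean on these libraries where they do the work, as an engineer would, in place of code of your own. Each camera call takes 0.05 s, during which the arm holds its last target.

TASK

Put up the tool holder at the bench: slide the square post down over the stub of the bolted foot, hole side to the button, all the way home so that the spring button pops out through the hole. Then hook the notched tool holder into the two slots of the post: push both its hooks in, lower it until it is fully engaged, and let go. Leave the other things on the bench where they are.

Things in the scene. Friction and masses are not known exactly. Their poses are not given: they have to be found in the camera images.
- stub_seat (a point): Foot: grey plate 120 x 120 x 20 mm bolted to the bench, square steel stub upright in its middle. Point: middle of the plate's top face, on the stub's axis; z up. Stub 29 x 29 mm, top 72 mm above this point, its last 16 mm tapering to 16 x 16 mm. A domed spring button (16 mm across) stands 7 mm out of the stub's +x face, 30 mm above this point. The post's lower end rests on the plate when home.
- button (a joint): Spring button in the stub: 0 is fully out; grows (m) as pushed in, to 0.009 at most. The post's wall holds it in by about 5.5 mm; it returns to 0 when it pops through the hole. Sliding the post past it takes roughly 5 to 15 N of downward push, more than the post's weight.
- post_mid (a point): Post: loose square aluminium tube standing upright, 40 x 40 mm outside, 32 x 32 mm inside, 180 mm long, about 0.32 kg. Point: its centre, 90 mm above its lower end (so 90 mm above stub_seat when home); z to its upper end. Only its +x face is pierced: button hole 20 x 20 mm centred 60 mm below this point, two hook slots above it. It goes on with its +x along the stub's +x. Lower mouth bevelled 3 mm inside.
- slots (a point): Point on the post's outer +x face, midway between its two hook slots (20 mm ahead of and 38 mm above post_mid), same axes. Each slot is 20 mm wide and 26 mm high: from 7 to 33 mm below and from 7 to 33 mm above this point. Wall 4 mm thick.
- holder_mid (a point): Tool holder: loose grey metal bracket, about 0.25 kg, standing on its flat notched ledge (62 mm wide, 6 mm thick) in the attitude in which it will hang. Point: in its upright rib, 40 mm above its underside; x along the rib away from the hooks, z up. Rib 14 mm thick (across y), from 42 mm behind to 50 mm ahead of this point, top 30 mm above it: grip it here from above. The ledge reaches 60 mm ahead.
- hooks (a point): Point on the back face of the holder's back plate (44 mm wide, 80 high, 8 thick), midway between its two hooks (50 mm behind, 1 mm above holder_mid), same axes. Hooks stand out 12.5 mm to -x, 11 mm wide, centred: neck 6.5 mm long, 8 high, then a lip 6 thick, 18 high, hanging 10 below the neck. The lips enter the slots with this point level with slots; engaged 14 mm lower, the two points about touching across.
- spray_can: Bystander, loose: blue spray can, upright, 64 mm across, 195 mm tall; origin at the centre of its underside
- jar: Bystander, loose: amber jar with a steel lid, upright, 70 mm across, 90 mm tall; origin at the centre of its underside
- screwdriver: Bystander, loose: screwdriver, 200 mm long, lying on the bench; origin under its middle, x towards its tip
- wrench: Bystander, loose: steel wrench, 180 mm long, lying on the bench; origin under its middle, x along it
- hammer: Bystander, loose: hammer, 220 mm long, lying on the bench; origin under its middle, x along it towards the head
- boot: Bystander, loose: black ribbed rubber boot, a tapering bellows standing upright, 48 mm across, 72 mm tall; origin at the centre of its underside
- bushing: Bystander, loose: plain steel bushing, an upright cylinder 32 mm across, 40 mm tall; origin at the centre of its underside
There are look-alikes about, which are no part of the job. What is meant by the part that bears post_mid is not blue or green, and is the larger of those in its own colour.

How it is judged:
By the outcome, as a careful person would: the job done as asked, in the order asked, and still so for the second after the job is handed in, with the robot touching nothing.
It also fails if it takes over 72 s, if anything falls off the work surface, if the arm or the gripper's body presses on something with over 40 N, if the wrist force passes 120 N, or if a joint passes its speed limit or range.

## Working session

There is one attempt and no reset: what is moved stays moved. The work goes in short steps, Python scripts to look and compute and a tool call to move; the robot and the scene stay as the last step left them, time stands still between calls to the robot, and variables do not carry over. Pictures are saved under pics/ and viewed, and the job is handed in when it is done.

Besides the shell and the picture viewer there is one more tool, called after "Request:" in YAML: its name, and indented under it one key for each argument. arm_command: Moves the arm, as the interface text tells. Shift numbers are shares of 0.02 m and turn numbers shares of 0.08 rad, none past 1 either way. Its arguments: {"type":"object","properties":{"plan":{"type":"array","items":{"type":"object","properties":{"dx":{"type":"number"},"dy":{"type":"number"},"dz":{"type":"number"},"wx":{"type":"number"},"wy":{"type":"number"},"wz":{"type":"number"}}}},"fingers":{"type":"number"},"force":{"type":"number"}},"required":["plan"]}

```bash
ls; mkdir -p pics; cat > h.py <<'E'
from plant import r
import numpy as np, cv2
def snap(n,f):
    m=r.camera_model(n)
    p,d=r.capture(n)
    cv2.imwrite('pics/'+f+'.png',p[:,:,::-1]); np.savez('pics/'+f+'.npz',p=p,d=d,R=np.array(m['R']),t=np.array(m['t']),c=[m['cx'],m['cy'],m['vertical_fov']])
    return p,d,m
def unproj(m,u,v,d):
    f=240/np.tan(np.radians(m['vertical_fov'])/2)
    c=np.stack([(u-m['cx'])/f*d,(v-m['cy'])/f*d,d],-1)
    return (c-np.array(m['t']))@np.array(m['R'])
def proj(m,X):
    f=240/np.tan(np.radians(m['vertical_fov'])/2)
    c=np.array(m['R'])@np.array(X)+np.array(m['t'])
    return np.array([m['cx']+f*c[0]/c[2],m['cy']+f*c[1]/c[2]])
E
python3 - <<'E'
from h import *
print(r.get_state())
for n in ['scene','top','wrist']:
    p,d,m=snap(n,n+'0'); print(n,m)
E
```

```text
pics
{'time_s': 0.0, 'joints': array([ 9.23092331e+01,  2.05919976e+01,  6.33935056e-01, -2.19111499e-02,
       -7.01351271e+01, -1.65082220e+01]), 'qd': array([ 0.01302141,  0.09750681,  0.02873603,  0.0462508 , -0.10188855,
       -0.01445078]), 'joint_torque': array([ 1.57304448e-04, -5.82718956e+01,  2.93048841e+01,  6.99746355e+00,
        6.73916191e-03, -1.53012897e-04]), 'tcp_pos': array([0.16545397, 0.65392236, 0.23661191]), 'eef_rot': array([  94.04614367,   89.9045604 , -100.1603075 ]), 'contact_force': array([0.56159706, 0.35620749, 0.32685299]), 'moment': array([-0.0361824 , -0.00937713,  0.01841887]), 'gripper_width': 0.0877968694453564}
scene {'vertical_fov': 46.69471533629292, 'cx': 323.39247915767993, 'cy': 234.59100173295792, 'R': array([[ 0.50531143,  0.86292712, -0.00414145],
       [ 0.60566407, -0.35807416, -0.7106011 ],
       [-0.61467991,  0.35656653, -0.70358292]]), 't': array([-0.27799967, -0.27687843,  1.76771704])}
top {'vertical_fov': 43.82114135622383, 'cx': 320.3021183425143, 'cy': 238.89998482388302, 'R': array([[-0.02471276, -0.9994789 , -0.02076546],
       [-0.98449027,  0.0279406 , -0.17319997],
       [ 0.17368992,  0.01616314, -0.98466774]]), 't': array([0.01061216, 0.57784187, 1.54810432])}
wrist {'vertical_fov': 65.70646984690485, 'cx': 319.9319559208069, 'cy': 238.94605264946318, 'R': array([[-0.24576186, -0.96932967,  0.0010487 ],
       [-0.9275986 ,  0.2354952 ,  0.2900049 ],
       [-0.28135732,  0.07029937, -0.95702459]]), 't': array([ 0.67444725, -0.03657713,  0.39025559])}
```

View pics/scene0.png

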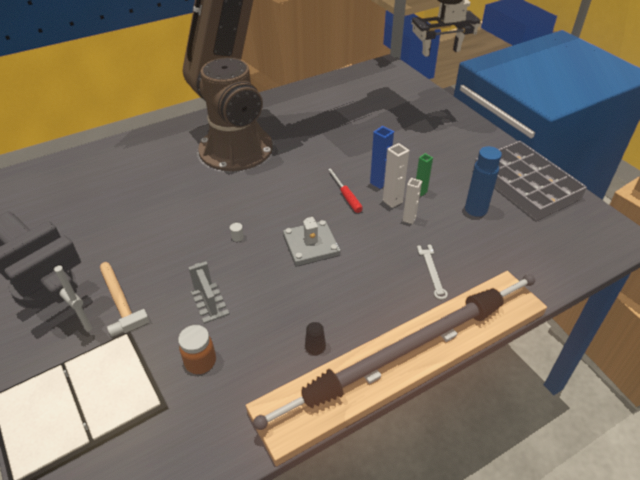

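View pics/top0.png

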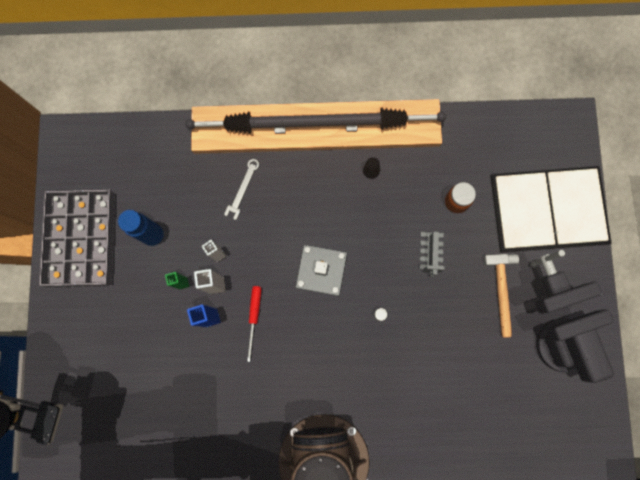

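View pics/wrist0.png

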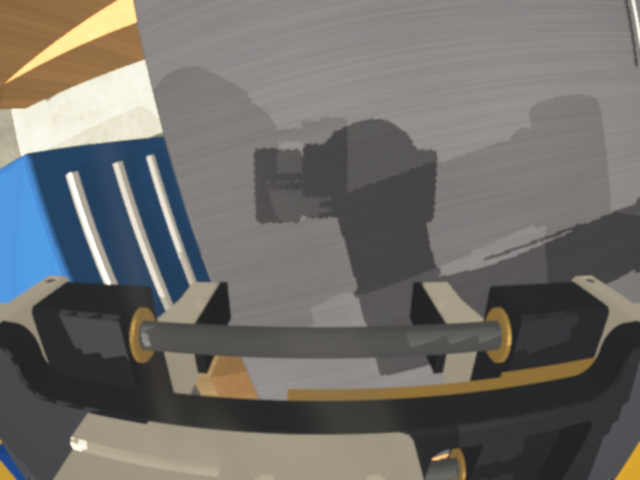

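The scene picture shows the large white post at about (397,175), a smaller white one at (412,200), blue and green ones beside them, the foot at (311,240) and the holder at (208,292). I'll enlarge and measure these.

```bash
python3 - <<'E'
from h import *
S=cv2.imread('pics/scene0.png');T=cv2.imread('pics/top0.png')
a=cv2.resize(S[120:270,270:450],None,fx=4,fy=4,interpolation=cv2.INTER_CUBIC)
cv2.imwrite('pics/c1.png',a)
b=np.hstack([cv2.resize(T[225:345,150:360],(735,420),interpolation=cv2.INTER_CUBIC)]);cv2.imwrite('pics/c2.png',b)
c=np.hstack([cv2.resize(S[245:335,170:250],None,fx=5,fy=5,interpolation=cv2.INTER_CUBIC)[:450],cv2.resize(T[215:290,405:460],(330,450),interpolation=cv2.INTER_CUBIC)]);cv2.imwrite('pics/c3.png',c)
E
```

```text
(no output)
```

View pics/c1.png

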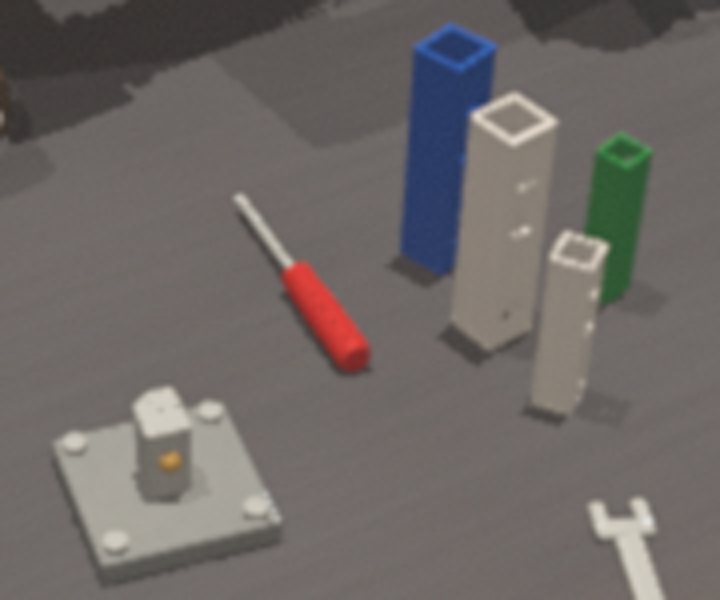

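View pics/c2.png

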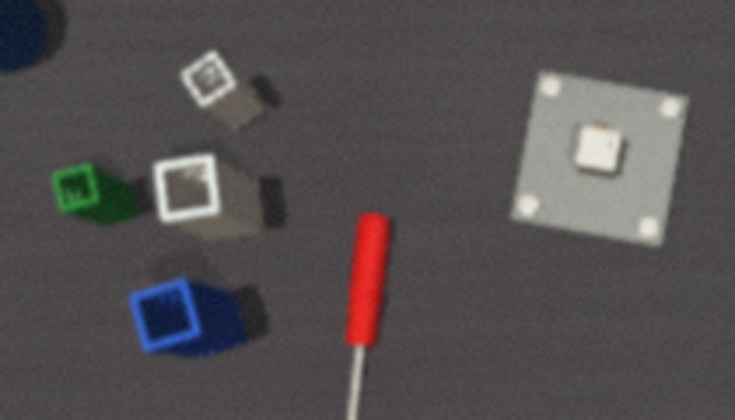

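View pics/c3.png

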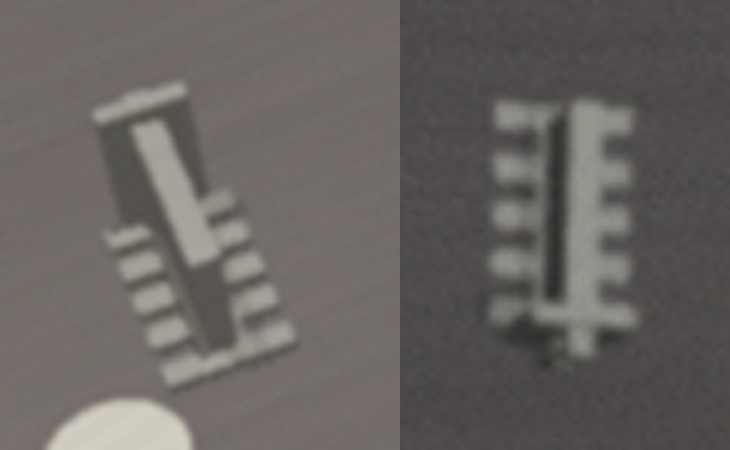

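```bash
cat > m1.py <<'E'
from h import *
def load(f):
    z=np.load('pics/'+f+'.npz'); c=z['c']
    return z['p'],z['d'],dict(R=z['R'],t=z['t'],cx=c[0],cy=c[1],vertical_fov=c[2])
def cloud(f):
    p,d,m=load(f); v,u=np.mgrid[:480,:640]
    X=unproj(m,u,v,d); return p,d,X,m
if __name__=='__main__':
    for f in ['top0','scene0']:
        p,d,X,m=cloud(f)
        print(f,'cam',-np.array(m['R']).T@np.array(m['t']))
        ok=d>0
        def rect(nm,x0,x1,y0,y1,z0,z1):
            k=ok&(X[...,0]>x0)&(X[...,0]<x1)&(X[...,1]>y0)&(X[...,1]<y1)&(X[...,2]>z0)&(X[...,2]<z1)
            P=X[k]
            if len(P)<4: print(nm,len(P));return
            (c,s,a)=cv2.minAreaRect(P[:,:2].astype(np.float32)); print(nm,len(P),'c',np.round(c,4),'s',np.round(s,4),'a',round(a,1),'z',P[:,2].mean().round(4),P[:,2].min().round(4),P[:,2].max().round(4))
        if f=='top0':
            for nm,u,v in [('postcent',207,280),('small',210,249),('green',173,280),('blue',198,316),('stub',320,268),('foot',340,255),('holder',433,250)]:
                print(nm,X[v,u])
    
        rect('table',0.3,0.9,-0.1,0.1,-0.02,0.02)
        for nm,u,v in []: pass
        np.save('pics/X'+f,X)
E
python3 m1.py; python3 - <<'E'
import numpy as np
z=np.load('pics/wrist0.npz');print(-z['R'].T@z['t'], z['R'][2])
E
```

```text
top0 cam [ 0.30025184 -0.03056085  1.62467095]
postcent [0.47526958 0.29846386 0.05345666]
small [0.5574637  0.28999945 0.05880479]
green [0.47620671 0.38555235 0.06676641]
blue [0.37884158 0.31190526 0.09584087]
stub [ 0.49401014 -0.00276393  0.09375221]
foot [ 0.53654491 -0.05652548  0.02577134]
holder [ 0.53666959 -0.30051504  0.06880904]
table 12971 c [ 0.5939 -0.    ] s [0.2    0.5879] a 90.0 z 0.0021 -0.0166 0.02
scene0 cam [ 1.39475188 -0.48955829  1.04583407]
table 11300 c [0.5636 0.    ] s [0.5272 0.2   ] a 0.0 z 0.0005 -0.0099 0.02
[0.24162578 0.63494075 0.38338445] [-0.28135732  0.07029937 -0.95702459]
```

```bash
cat > m2.py <<'E'
from m1 import *
def atz(m,u,v,z):
    R=np.array(m['R']);f=240/np.tan(np.radians(m['vertical_fov'])/2)
    C=-R.T@np.array(m['t']); ray=np.stack([(u-m['cx'])/f,(v-m['cy'])/f,np.ones_like(u,dtype=float)],-1)@R
    return C+ray*((z-C[2])/ray[...,2])[...,None]
if __name__=='__main__':
    p,d,X,m=cloud('top0')
    g=p.astype(int); mn=g.min(2); mx=g.max(2)
    def blob(nm,box,mask,z):
        k=np.zeros(mask.shape,bool); k[box[1]:box[3],box[0]:box[2]]=mask[box[1]:box[3],box[0]:box[2]]
        n,l,st,_=cv2.connectedComponentsWithStats(k.astype(np.uint8)); i=1+np.argmax(st[1:,4]); k=l==i
        v,u=np.nonzero(k); P=atz(m,u,v,z)
        c,s,a=cv2.minAreaRect(P[:,:2].astype(np.float32)); print(nm,len(u),[u.min(),v.min(),u.max(),v.max()],'c',np.round(c,4),'s',np.round(s,4),'a',round(a,1), 'depthz',np.median(X[k][:,2]).round(4))
    blob('post',(185,260,225,300),mn>150,0.18)
    blob('small',(195,235,225,260),mn>150,0.13)
    blob('green',(160,265,190,292),(g[...,1]>100)&(g[...,0]<90),0.13)
    blob('blue',(180,300,218,332),(g[...,2]>120)&(g[...,0]<90),0.18)
    blob('stubtop',(308,255,332,280),mn>170,0.092)
    blob('plate',(290,240,355,300),mn>115,0.02)
    blob('holder',(415,225,450,285),mn>100,0.07)
    blob('rib',(429,225,436,275),mn>100,0.07)
    print(g[268,290:350].tolist()[::6], g[280,200:215].tolist()[::3])
E
python3 m2.py
```

```text
post 161 [np.int64(194), np.int64(269), np.int64(212), np.int64(287)] c [0.4655 0.2821] s [0.0421 0.0423] a 6.7 depthz 0.1792
small 83 [np.int64(202), np.int64(240), np.int64(216), np.int64(254)] c [0.5508 0.2783] s [0.0305 0.0301] a 33.3 depthz 0.1286
green 85 [np.int64(165), np.int64(272), np.int64(177), np.int64(285)] c [0.4739 0.3743] s [0.0296 0.0293] a 15.1 depthz 0.1218
blue 176 [np.int64(187), np.int64(304), np.int64(207), np.int64(325)] c [0.3782 0.2964] s [0.0431 0.0427] a 16.0 depthz 0.1792
stubtop 120 [np.int64(315), np.int64(261), np.int64(326), np.int64(272)] c [ 0.4975 -0.0042] s [0.0282 0.0284] a 80.2 depthz 0.0877
plate 1838 [np.int64(296), np.int64(246), np.int64(345), np.int64(294)] c [ 0.499  -0.0039] s [0.1181 0.1177] a 78.0 depthz 0.0219
holder 365 [np.int64(427), np.int64(231), np.int64(444), np.int64(273)] c [ 0.529  -0.3129] s [0.0442 0.1109] a 76.4 depthz 0.0702
rib 140 [np.int64(429), np.int64(231), np.int64(435), np.int64(273)] c [ 0.5317 -0.2974] s [0.0156 0.1117] a 86.7 depthz 0.0717
[[82, 79, 78], [79, 74, 76], [157, 158, 152], [163, 162, 153], [164, 164, 156], [229, 227, 217], [168, 166, 157], [159, 159, 151], [159, 161, 154], [84, 83, 78]] [[94, 87, 80], [92, 85, 79], [85, 80, 74], [137, 137, 132], [146, 145, 140]]
```

```bash
cat > plan.py <<'E'
from h import *
from scipy.spatial.transform import Rotation as Ro
# target frame: tool x = down; cam side dir (tool +-z) at yaw 
def tgtR(yaw,R0=None):
    a=np.radians(yaw); x=np.array([0,0,-1.]); z=np.array([np.cos(a),np.sin(a),0])*SG
    return np.stack([x,np.cross(z,x),z],1)
s=r.get_state(); R=Ro.from_euler('xyz',s['eef_rot'],degrees=True).as_matrix(); T=np.array(s['tcp_pos'])
m=r.camera_model('wrist'); C=-np.array(m['R']).T@np.array(m['t'])
o=R.T@(C-T); SG=np.sign(o[2])
def go(pos,yaw):
    D=tgtR(yaw); w=Ro.from_matrix(R.T@D).as_rotvec()
    d=R.T@(np.array(pos)-T)
    print('shift tool units(0.02)',np.round(d/0.02,2),'turn units(.08)',np.round(w/0.08,2))
def info():
    z=R[:,2]*SG; print('t',round(s['time_s'],2),'T',np.round(T,4),'tilt x',np.round(R[:,0],4),'yaw',np.round(np.degrees(np.arctan2(z[1],z[0])),2),'F',np.round(s['contact_force'],1),'w',s['gripper_width'].round(4),'j',np.round(s['joints'],1))
E
python3 - <<'E'
from plan import *
info(); print(SG,o,R)
go([0.4655,0.282,0.29],6.7)
E
```

```text
Traceback (most recent call last):
  File "plan.py", line 15, in info
    z=R[:,2]*SG; print('t',round(s['time_s'],2),'T',np.round(T,4),'tilt x',np.round(R[:,0],4),'yaw',np.round(np.degrees(np.arctan2(z[1],z[0])),2),'F',np.round(s['contact_force'],1),'w',s['gripper_width'].round(4),'j',np.round(s['joints'],1))
                                                                                                                                                                                         ^^^^^^^^^^^^^^^^^^^^^^^^
AttributeError: 'float' object has no attribute 'round'
```

```bash
sed -i "s/s\['gripper_width'\].round(4)/round(float(s['gripper_width']),4)/" plan.py
python3 - <<'E'
from plan import *
info(); print(SG,o,R)
go([0.4655,0.282,0.29],6.7)
E
```

```text
t 0.15 T [0.1655 0.654  0.2368] tilt x [-2.0e-04 -1.3e-03 -1.0e+00] yaw -14.2 F [-0.4 -0.8 -0.3] w 0.0877 j [ 92.3  20.6   0.6  -0.  -70.1 -16.5]
-1.0 [-1.46651174e-01 -4.05709568e-05 -7.85023062e-02] [[-1.93343312e-04 -2.45369379e-01 -9.69429642e-01]
 [-1.26190425e-03 -9.69428828e-01  2.45369424e-01]
 [-9.99999185e-01  1.27076793e-03 -1.22200082e-04]]
shift tool units(0.02) [ -2.64  14.35 -19.11] turn units(.08) [-4.56  0.   -0.02]
```

Request:
arm_command:
  plan:
    - {"dx": -0.3, "dy": 0.72, "dz": -0.96}
    - {"dx": -0.3, "dy": 0.72, "dz": -0.96}
    - {"dx": -0.3, "dy": 0.72, "dz": -0.96}
    - {"dx": -0.3, "dy": 0.72, "dz": -0.96}
    - {"dx": -0.3, "dy": 0.72, "dz": -0.96}
    - {"dx": -0.3, "dy": 0.72, "dz": -0.96}
    - {"dx": -0.3, "dy": 0.72, "dz": -0.96}
    - {"dx": -0.3, "dy": 0.72, "dz": -0.96}
    - {"dx": -0.3, "dy": 0.72, "dz": -0.96}
    - {"dy": 0.72, "dz": -0.96}
    - {"dy": 0.72, "dz": -0.96}
    - {"dy": 0.72, "dz": -0.96}
    - {"dy": 0.72, "dz": -0.96}
    - {"dy": 0.72, "dz": -0.96}
    - {"dy": 0.72, "dz": -0.96}
    - {"wx": -0.9}
    - {"wx": -0.9}
    - {"wx": -0.9}
    - {"wx": -0.9}
    - {"wx": -0.9}
  fingers: -1
  force: 50

```text
schema error: expected keys dx, dy, dz, wx, wy, wz
```

```bash
python3 - <<'E'
from plan import *
info()
go([0.4655,0.282,0.29],6.7)
E
```

```text
t 0.15 T [0.1655 0.654  0.2368] tilt x [-2.0e-04 -1.3e-03 -1.0e+00] yaw -14.2 F [-0.4 -0.8 -0.3] w 0.0877 j [ 92.3  20.6   0.6  -0.  -70.1 -16.5]
shift tool units(0.02) [ -2.64  14.35 -19.11] turn units(.08) [-4.56  0.   -0.02]
```

Request:
arm_command:
  plan:
    - {"dx": -0.3, "dy": 0.72, "dz": -0.96, "wx": 0, "wy": 0, "wz": 0}
    - {"dx": -0.3, "dy": 0.72, "dz": -0.96, "wx": 0, "wy": 0, "wz": 0}
    - {"dx": -0.3, "dy": 0.72, "dz": -0.96, "wx": 0, "wy": 0, "wz": 0}
    - {"dx": -0.3, "dy": 0.72, "dz": -0.96, "wx": 0, "wy": 0, "wz": 0}
    - {"dx": -0.3, "dy": 0.72, "dz": -0.96, "wx": 0, "wy": 0, "wz": 0}
    - {"dx": -0.3, "dy": 0.72, "dz": -0.96, "wx": 0, "wy": 0, "wz": 0}
    - {"dx": -0.3, "dy": 0.72, "dz": -0.96, "wx": 0, "wy": 0, "wz": 0}
    - {"dx": -0.3, "dy": 0.72, "dz": -0.96, "wx": 0, "wy": 0, "wz": 0}
    - {"dx": -0.3, "dy": 0.72, "dz": -0.96, "wx": 0, "wy": 0, "wz": 0}
    - {"dx": 0, "dy": 0.72, "dz": -0.96, "wx": 0, "wy": 0, "wz": 0}
    - {"dx": 0, "dy": 0.72, "dz": -0.96, "wx": 0, "wy": 0, "wz": 0}
    - {"dx": 0, "dy": 0.72, "dz": -0.96, "wx": 0, "wy": 0, "wz": 0}
    - {"dx": 0, "dy": 0.72, "dz": -0.96, "wx": 0, "wy": 0, "wz": 0}
    - {"dx": 0, "dy": 0.72, "dz": -0.96, "wx": 0, "wy": 0, "wz": 0}
    - {"dx": 0, "dy": 0.72, "dz": -0.96, "wx": 0, "wy": 0, "wz": 0}
    - {"dx": 0, "dy": 0, "dz": 0, "wx": -0.9, "wy": 0, "wz": 0}
    - {"dx": 0, "dy": 0, "dz": 0, "wx": -0.9, "wy": 0, "wz": 0}
    - {"dx": 0, "dy": 0, "dz": 0, "wx": -0.9, "wy": 0, "wz": 0}
    - {"dx": 0, "dy": 0, "dz": 0, "wx": -0.9, "wy": 0, "wz": 0}
    - {"dx": 0, "dy": 0, "dz": 0, "wx": -0.9, "wy": 0, "wz": 0}
  fingers: -1
  force: 50

```text
time_s: 1.82
tcp_pos: [0.4056, 0.341, 0.297]
eef_rot: [140.8, 89.9, -32.5]
contact_force: [-1.1, 0.5, -0.3]
gripper_width: 0.0876
```

```bash
python3 - <<'E'
from plan import *
info()
go([0.4655,0.282,0.29],6.7)
E
```

```text
t 1.82 T [0.4056 0.341  0.297 ] tilt x [ 0.0018 -0.0011 -1.    ] yaw 6.7 F [-1.1  0.5 -0.3] w 0.0876 j [ 61.4   4.8 -12.1   0.1 -73.1  35.3]
shift tool units(0.02) [ 0.36  3.28 -2.63] turn units(.08) [ 0.   -0.02 -0.02]
```

Request:
arm_command:
  plan:
    - {"dx": 0.09, "dy": 0.82, "dz": -0.66, "wx": 0, "wy": 0, "wz": 0}
    - {"dx": 0.09, "dy": 0.82, "dz": -0.66, "wx": 0, "wy": 0, "wz": 0}
    - {"dx": 0.09, "dy": 0.82, "dz": -0.66, "wx": 0, "wy": 0, "wz": 0}
    - {"dx": 0.09, "dy": 0.82, "dz": -0.66, "wx": 0, "wy": 0, "wz": 0}
    - {"dx": 0, "dy": 0, "dz": 0, "wx": 0, "wy": 0, "wz": 0}

```text
time_s: 2.23
tcp_pos: [0.4673, 0.2756, 0.2913]
eef_rot: [-166.5, 89.8, 20.6]
contact_force: [0.4, 0.3, 0.2]
gripper_width: 0.0881
```

```bash
python3 - <<'E'
from plan import *
info()
go([0.4655,0.282,0.29],6.7)
p,d,m=snap('wrist','w1')
E
```

```text
t 2.23 T [0.4673 0.2756 0.2913] tilt x [ 0.0029  0.0011 -1.    ] yaw 7.09 F [0.4 0.3 0.2] w 0.0881 j [ 51.3   6.1 -11.3   0.1 -72.4  45.8]
shift tool units(0.02) [ 0.06 -0.33  0.05] turn units(.08) [ 0.08 -0.04  0.01]
```

View pics/w1.png

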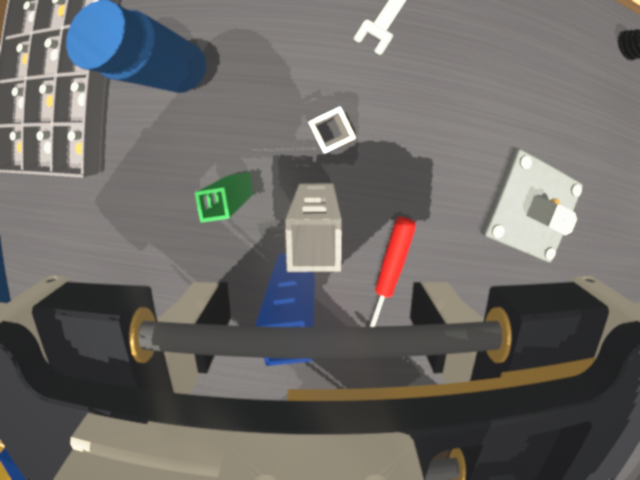

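The wrist view shows the post's slotted face at (313,200), facing the camera side (+x). The post's top ring covers rows 220–272 and columns 285–342. The foot is at (540,205).

```bash
cat >> m2.py <<'E'
def fish(m,u,v,z):
    f=240/np.tan(np.radians(m['vertical_fov'])/2)
    R=np.array(m['R']);C=-R.T@np.array(m['t'])
    u=np.asarray(u,float);v=np.asarray(v,float)
    x=u-m['cx'];y=v-m['cy'];rr=np.hypot(x,y)+1e-9;th=rr/f
    ray=np.stack([np.sin(th)*x/rr,np.sin(th)*y/rr,np.cos(th)],-1)@R
    return C+ray*((np.asarray(z)-C[2])/ray[...,2])[...,None]
def fproj(m,X):
    f=240/np.tan(np.radians(m['vertical_fov'])/2)
    c=np.asarray(X)@np.array(m['R']).T+np.array(m['t'])
    h=np.hypot(c[...,0],c[...,1]);th=np.arctan2(h,c[...,2])
    return np.stack([m['cx']+f*th*c[...,0]/h,m['cy']+f*th*c[...,1]/h],-1)
E
python3 - <<'E'
from m2 import *
p,d,m=load('w1')
a=cv2.resize(cv2.cvtColor(p[170:285,260:370],cv2.COLOR_RGB2BGR),None,fx=5,fy=5,interpolation=cv2.INTER_CUBIC)
b=cv2.resize(cv2.cvtColor(p[140:270,480:590],cv2.COLOR_RGB2BGR),None,fx=5,fy=5,interpolation=cv2.INTER_CUBIC)
cv2.imwrite('pics/c4.png',a);cv2.imwrite('pics/c5.png',b[:600])
E
```

```text
(no output)
```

View pics/c4.png

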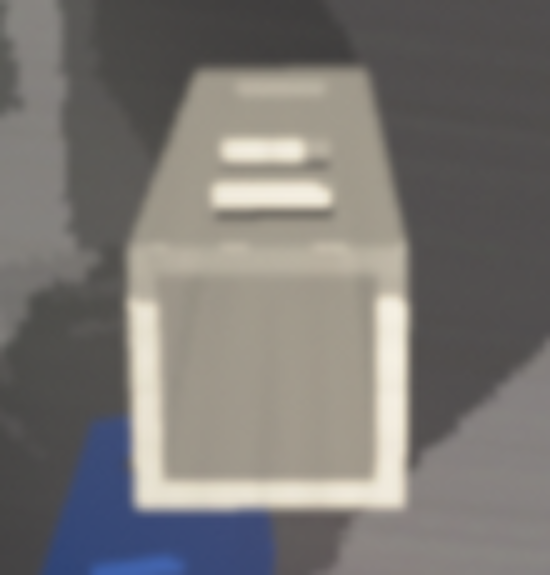

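View pics/c5.png

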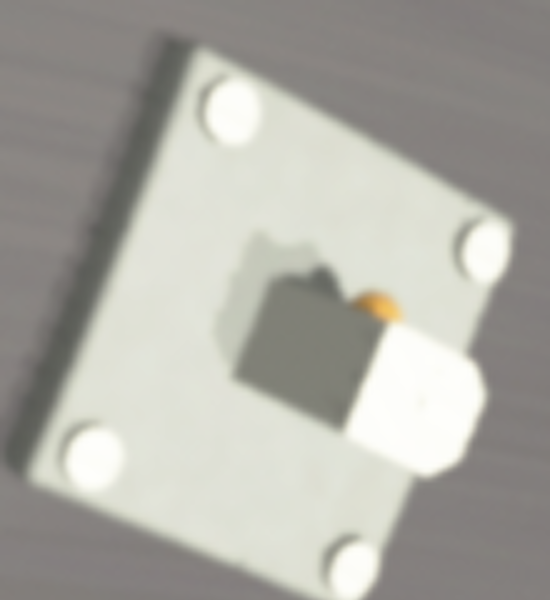

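```bash
python3 - <<'E'
from m2 import *
p,d,m=load('w1')
A=np.array([[128,245],[408,245],[406,510],[134,510]])/5+[260,170]-.4
P=fish(m,A[:,0],A[:,1],0.18);print(P.round(4),P.mean(0),[np.linalg.norm(P[i]-P[i-1]).round(4) for i in range(4)])
e=P[0]-P[3]+P[1]-P[2];print('yaw',np.degrees(np.arctan2(e[1],e[0])))
e=P[0]-P[1]+P[3]-P[2];print('yaw',np.degrees(np.arctan2(-e[0],e[1])))
B=np.array([[200,45],[513,222],[30,478]])/5+[480,140]-.4
Q=fish(m,B[:,0],B[:,1],0.02);print(Q.round(4),'c',(Q[1]+Q[2])/2,[np.linalg.norm(Q[0]-Q[1]),np.linalg.norm(Q[0]-Q[2])])
e=Q[0]-Q[2];print('yaw',np.degrees(np.arctan2(e[1],e[0])))
e=Q[0]-Q[1];print('yaw',np.degrees(np.arctan2(-e[0],e[1])))
E
```

```text
[[0.48   0.3025 0.18  ]
 [0.4849 0.2628 0.18  ]
 [0.4446 0.2574 0.18  ]
 [0.4395 0.2978 0.18  ]] [0.46225718 0.28010651 0.18      ] [np.float64(0.0407), np.float64(0.0401), np.float64(0.0407), np.float64(0.0407)]
yaw 7.178387448206888
yaw 7.097945663053507
[[ 0.5658  0.0408  0.02  ]
 [ 0.5415 -0.0734  0.02  ]
 [ 0.4508  0.0646  0.02  ]] c [ 0.4961726  -0.00437685  0.02      ] [np.float64(0.11670233955126917), np.float64(0.11739775826370016)]
yaw -11.725625679302958
yaw -12.014863284383834
```

```bash
python3 - <<'E'
from plan import *
go([0.463,0.2805,0.156],7.1)
E
```

```text
shift tool units(0.02) [ 6.77 -0.23  0.18] turn units(.08) [-0.01 -0.04  0.01]
```

Request:
arm_command:
  plan:
    - {"dx": 0.4, "dy": -0.23, "dz": 0.18, "wx": 0, "wy": -0.04, "wz": 0.01}
    - {"dx": 0.4, "dy": 0, "dz": 0, "wx": 0, "wy": 0, "wz": 0}
    - {"dx": 0.6, "dy": 0, "dz": 0, "wx": 0, "wy": 0, "wz": 0}
    - {"dx": 0.6, "dy": 0, "dz": 0, "wx": 0, "wy": 0, "wz": 0}

```text
time_s: 2.62
tcp_pos: [0.4619, 0.2809, 0.2517]
eef_rot: [-128.7, 89.7, 58.3]
contact_force: [0.4, 0.1, 0.1]
gripper_width: 0.0875
```

```bash
python3 - <<'E'
from plan import *
info();go([0.463,0.2805,0.156],7.1)
E
```

```text
t 2.62 T [0.4619 0.2809 0.2517] tilt x [ 0.0029  0.0047 -1.    ] yaw 6.98 F [0.4 0.1 0.1] w 0.0875 j [ 52.1   7.2 -15.3  -0.  -67.3  44.9]
shift tool units(0.02) [ 4.78  0.05 -0.04] turn units(.08) [-0.03 -0.04  0.05]
```

Request:
arm_command:
  plan:
    - {"dx": 0.7, "dy": 0.03, "dz": -0.05, "wx": -0.02, "wy": -0.04, "wz": 0.05}
    - {"dx": 0.7, "dy": 0.0, "dz": 0, "wx": 0, "wy": 0, "wz": 0}
    - {"dx": 0.7, "dy": 0.0, "dz": 0, "wx": 0, "wy": 0, "wz": 0}
    - {"dx": 0.7, "dy": 0.0, "dz": 0, "wx": 0, "wy": 0, "wz": 0}
    - {"dx": 0.7, "dy": 0.0, "dz": 0, "wx": 0, "wy": 0, "wz": 0}
    - {"dx": 0.5, "dy": 0.0, "dz": 0, "wx": 0, "wy": 0, "wz": 0}
    - {"dx": 0.4, "dy": 0.0, "dz": 0, "wx": 0, "wy": 0, "wz": 0}
    - {"dx": 0.1, "dy": 0.0, "dz": 0, "wx": 0, "wy": 0, "wz": 0}

```text
time_s: 3.28
tcp_pos: [0.4546, 0.2824, 0.1505]
eef_rot: [21.0, 89.7, -151.4]
contact_force: [-0.8, -0.6, 0.4]
gripper_width: 0.0877
```

```bash
python3 - <<'E'
from plan import *
info();go([0.463,0.2805,0.156],7.1)
E
```

```text
t 3.28 T [0.4546 0.2824 0.1505] tilt x [-0.0052 -0.0028 -1.    ] yaw 7.57 F [-0.8 -0.6  0.4] w 0.0877 j [ 52.7  12.  -23.5  -0.2 -54.8  44.9]
shift tool units(0.02) [-0.27  0.15 -0.4 ] turn units(.08) [ 0.1   0.07 -0.03]
```

Request:
arm_command:
  plan:
    - {"dx": -0.27, "dy": 0.15, "dz": -0.4, "wx": 0.1, "wy": 0.07, "wz": -0.03}
    - {"dx": 0, "dy": 0, "dz": 0, "wx": 0, "wy": 0, "wz": 0}

```text
time_s: 3.45
tcp_pos: [0.4626, 0.2807, 0.1555]
eef_rot: [60.4, 89.9, -112.4]
contact_force: [0.8, -0.3, 0.8]
gripper_width: 0.0876
```

```bash
python3 - <<'E'
from plan import *
info();go([0.463,0.2805,0.156],7.1)
E
```

```text
t 3.45 T [0.4626 0.2807 0.1555] tilt x [-4.e-04 -1.e-03 -1.e+00] yaw 7.19 F [ 0.8 -0.3  0.8] w 0.0876 j [ 52.   12.1 -22.8   0.  -55.3  45.2]
shift tool units(0.02) [-0.02  0.01 -0.02] turn units(.08) [ 0.02  0.01 -0.01]
```

Well aligned, so I'll grip.

Request:
arm_command:
  plan:
    - {"dx": 0, "dy": 0, "dz": 0, "wx": 0, "wy": 0, "wz": 0}
    - {"dx": 0, "dy": 0, "dz": 0, "wx": 0, "wy": 0, "wz": 0}
    - {"dx": 0, "dy": 0, "dz": 0, "wx": 0, "wy": 0, "wz": 0}
    - {"dx": 0, "dy": 0, "dz": 0, "wx": 0, "wy": 0, "wz": 0}
    - {"dx": 0, "dy": 0, "dz": 0, "wx": 0, "wy": 0, "wz": 0}
    - {"dx": 0, "dy": 0, "dz": 0, "wx": 0, "wy": 0, "wz": 0}
    - {"dx": 0, "dy": 0, "dz": 0, "wx": 0, "wy": 0, "wz": 0}
    - {"dx": 0, "dy": 0, "dz": 0, "wx": 0, "wy": 0, "wz": 0}
  fingers: 1
  force: 50

```text
time_s: 4.12
tcp_pos: [0.4642, 0.2817, 0.1588]
eef_rot: [-144.1, 89.7, 43.1]
contact_force: [1.3, -1.2, -1.4]
gripper_width: 0.04
```

```bash
python3 - <<'E'
from plan import *
info();go([0.463,0.2805,0.300],7.1)
E
```

```text
t 4.12 T [0.4642 0.2817 0.1588] tilt x [ 0.0035  0.0033 -1.    ] yaw 7.15 F [ 1.3 -1.2 -1.4] w 0.04 j [ 52.   11.8 -22.5   0.1 -55.3  45.2]
shift tool units(0.02) [-7.06  0.03  0.04] turn units(.08) [ 0.01 -0.05  0.04]
```

Request:
arm_command:
  plan:
    - {"dx": -0.4, "dy": 0, "dz": 0, "wx": 0, "wy": -0.05, "wz": 0.04}
    - {"dx": -0.7, "dy": 0, "dz": 0, "wx": 0, "wy": 0, "wz": 0}
    - {"dx": -0.8, "dy": 0, "dz": 0, "wx": 0, "wy": 0, "wz": 0}
    - {"dx": -0.8, "dy": 0, "dz": 0, "wx": 0, "wy": 0, "wz": 0}
    - {"dx": -0.8, "dy": 0, "dz": 0, "wx": 0, "wy": 0, "wz": 0}
    - {"dx": -0.8, "dy": 0, "dz": 0, "wx": 0, "wy": 0, "wz": 0}
    - {"dx": -0.8, "dy": 0, "dz": 0, "wx": 0, "wy": 0, "wz": 0}
    - {"dx": -0.8, "dy": 0, "dz": 0, "wx": 0, "wy": 0, "wz": 0}
    - {"dx": -0.6, "dy": 0, "dz": 0, "wx": 0, "wy": 0, "wz": 0}

```text
time_s: 4.87
tcp_pos: [0.46, 0.2785, 0.2906]
eef_rot: [32.7, 88.9, -140.3]
contact_force: [0.6, 0.7, -3.3]
gripper_width: 0.0396
```

```bash
python3 - <<'E'
from plan import *
info();go([0.497,-0.004,0.300],-11.9)
E
```

```text
t 4.87 T [0.46   0.2785 0.2906] tilt x [-0.0149 -0.0124 -0.9998] yaw 7.04 F [ 0.6  0.7 -3.3] w 0.0396 j [ 51.9   6.5 -10.9  -0.2 -73.7  45.2]
shift tool units(0.02) [-0.32 14.25 -0.1 ] turn units(.08) [ 4.13  0.18 -0.16]
```

Request:
arm_command:
  plan:
    - {"dx": -0.1, "dy": 0.5, "dz": 0, "wx": 0, "wy": 0.18, "wz": -0.16}
    - {"dx": -0.05, "dy": 0.8, "dz": 0, "wx": 0, "wy": 0, "wz": 0}
    - {"dx": 0, "dy": 0.9, "dz": 0, "wx": 0, "wy": 0, "wz": 0}
    - {"dx": 0, "dy": 0.9, "dz": 0, "wx": 0, "wy": 0, "wz": 0}
    - {"dx": 0, "dy": 0.9, "dz": 0, "wx": 0, "wy": 0, "wz": 0}
    - {"dx": 0, "dy": 0.9, "dz": 0, "wx": 0, "wy": 0, "wz": 0}
    - {"dx": 0, "dy": 0.9, "dz": 0, "wx": 0, "wy": 0, "wz": 0}
    - {"dx": 0, "dy": 0.9, "dz": 0, "wx": 0, "wy": 0, "wz": 0}
    - {"dx": 0, "dy": 0.9, "dz": 0, "wx": 0, "wy": 0, "wz": 0}
    - {"dx": 0, "dy": 0.9, "dz": 0, "wx": 0, "wy": 0, "wz": 0}
    - {"dx": 0, "dy": 0.9, "dz": 0, "wx": 0, "wy": 0, "wz": 0}
    - {"dx": 0, "dy": 0.9, "dz": 0, "wx": 0, "wy": 0, "wz": 0}
    - {"dx": 0, "dy": 0.5, "dz": 0, "wx": 0, "wy": 0, "wz": 0}
    - {"dx": 0, "dy": 0, "dz": 0, "wx": 0.8, "wy": 0, "wz": 0}
    - {"dx": 0, "dy": 0, "dz": 0, "wx": 0.8, "wy": 0, "wz": 0}
    - {"dx": 0, "dy": 0, "dz": 0, "wx": 0.8, "wy": 0, "wz": 0}
    - {"dx": 0, "dy": 0, "dz": 0, "wx": 0.8, "wy": 0, "wz": 0}
    - {"dx": 0, "dy": 0, "dz": 0, "wx": 0.8, "wy": 0, "wz": 0}

```text
time_s: 6.37
tcp_pos: [0.4737, 0.0337, 0.2855]
eef_rot: [20.2, 88.7, -172.1]
contact_force: [0.2, -0.2, -3.1]
gripper_width: 0.0399
```

```bash
python3 - <<'E'
from plan import *
info();go([0.497,-0.004,0.300],-11.9)
E
```

```text
t 6.37 T [0.4737 0.0337 0.2855] tilt x [-0.0226 -0.0031 -0.9997] yaw -12.33 F [ 0.2 -0.2 -3.1] w 0.0399 j [ 27.5   0.4 -18.   -0.5 -72.8  50.3]
shift tool units(0.02) [-0.75  1.6  -1.52] turn units(.08) [-0.09  0.27 -0.1 ]
```

Request:
arm_command:
  plan:
    - {"dx": -0.25, "dy": 0.53, "dz": -0.5, "wx": -0.09, "wy": 0.27, "wz": -0.1}
    - {"dx": -0.25, "dy": 0.53, "dz": -0.5, "wx": 0, "wy": 0, "wz": 0}
    - {"dx": -0.25, "dy": 0.53, "dz": -0.5, "wx": 0, "wy": 0, "wz": 0}
    - {"dx": 0, "dy": 0, "dz": 0, "wx": 0, "wy": 0, "wz": 0}

```text
time_s: 6.7
tcp_pos: [0.4934, -0.0077, 0.2983]
eef_rot: [19.7, 89.7, -172.4]
contact_force: [0.4, -0.5, -2.7]
gripper_width: 0.0399
```

```bash
python3 - <<'E'
from plan import *
info();go([0.497,-0.004,0.300],-11.9)
snap('wrist','w2');snap('scene','s2');snap('top','t2')
a=cv2.imread('pics/s2.png');cv2.imwrite('pics/s2c.png',cv2.resize(a[110:290,210:430],None,fx=3.3,fy=3.3,interpolation=cv2.INTER_CUBIC))
E
```

```text
t 6.7 T [ 0.4934 -0.0077  0.2983] tilt x [-4.6e-03 -6.0e-04 -1.0e+00] yaw -12.16 F [ 0.4 -0.5 -2.7] w 0.0399 j [ 21.9   1.2 -15.7  -0.1 -73.4  55.9]
shift tool units(0.02) [-0.09 -0.22 -0.14] turn units(.08) [-0.06  0.05 -0.02]
```

View pics/w2.png

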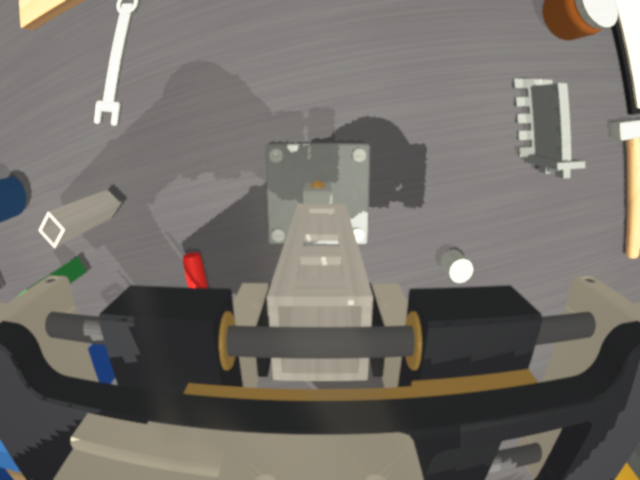

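View pics/s2c.png

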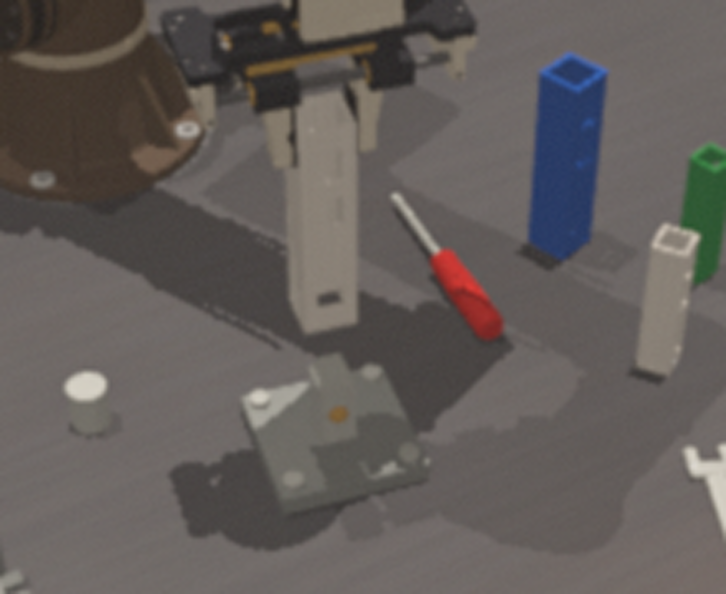

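```bash
python3 - <<'E'
import cv2,numpy as np
a=cv2.imread('pics/w2.png')
cv2.imwrite('pics/c6.png',cv2.resize(a[135:250,260:380],None,fx=5,fy=5,interpolation=cv2.INTER_CUBIC))
cv2.imwrite('pics/c7.png',cv2.resize(a[280:390,260:380],None,fx=5,fy=5,interpolation=cv2.INTER_CUBIC))
E
```

```text
(no output)
```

View pics/c6.png

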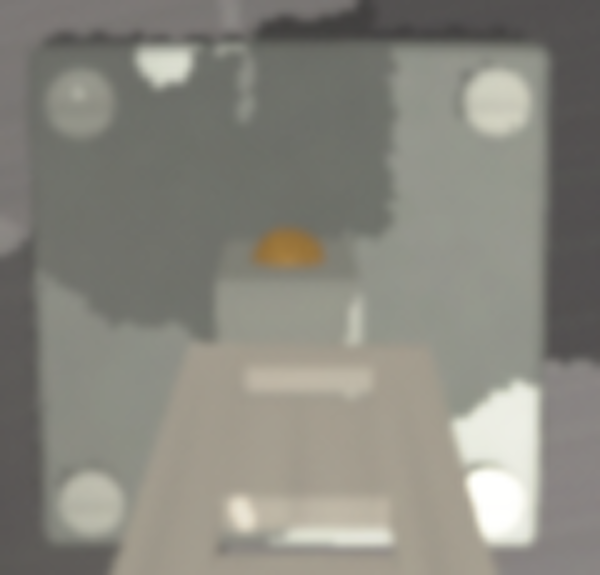

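View pics/c7.png

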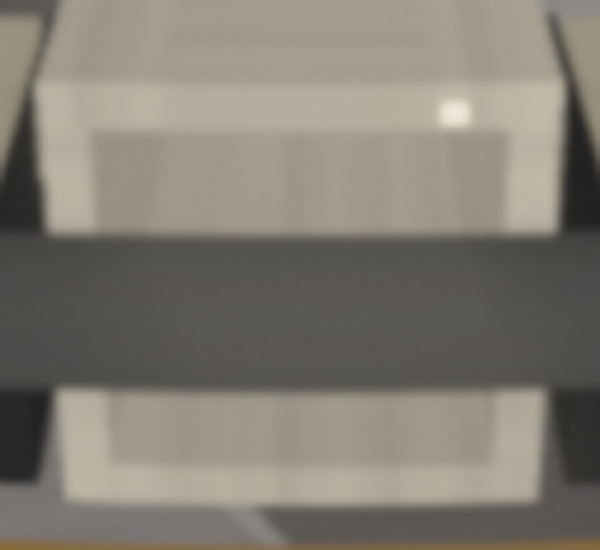

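```bash
python3 - <<'E'
from m2 import *
p,d,m=load('w2')
def W(a,o,z):
    a=np.array(a)/5+o-.4; return fish(m,a[:,0],a[:,1],z)
Q=W([[38,48],[548,48],[540,545],[50,545]],[260,135],.02)
print('plate',Q[:,:2].round(4),Q.mean(0).round(4),[np.linalg.norm(Q[i]-Q[i-1]).round(4) for i in range(4)])
e=Q[0]-Q[3]+Q[1]-Q[2];print('yaw',np.degrees(np.arctan2(e[1],e[0])));e=Q[0]-Q[1]+Q[3]-Q[2];print('yaw',np.degrees(np.arctan2(-e[0],e[1])))
for zb in (.139,.141,.143):
    P=W([[35,82],[562,82],[540,500],[65,500]],[260,280],zb+.18)
    print('top',zb,P.mean(0).round(4),[np.linalg.norm(P[i]-P[i-1]).round(4) for i in range(4)])
    e=P[0]-P[3]+P[1]-P[2];print('yaw',np.degrees(np.arctan2(e[1],e[0])));e=P[0]-P[1]+P[3]-P[2];print('yaw',np.degrees(np.arctan2(-e[0],e[1])), 'edge mid',P[:2].mean(0))
    B=W([[190,346],[435,346]],[260,135],zb); print('botedge',B.round(4),B.mean(0).round(4),np.linalg.norm(B[0]-B[1]))
E
```

```text
plate [[ 0.5659  0.0378]
 [ 0.5413 -0.0756]
 [ 0.425  -0.052 ]
 [ 0.45    0.0636]] [ 0.4955 -0.0066  0.02  ] [np.float64(0.1187), np.float64(0.1161), np.float64(0.1187), np.float64(0.1183)]
yaw -12.00143592229157
yaw -12.21295254634188
top 0.139 [ 0.4913 -0.0071  0.319 ] [np.float64(0.0402), np.float64(0.0397), np.float64(0.0402), np.float64(0.0405)]
yaw -11.731538240628804
yaw -12.220168781019463 edge mid [ 0.51100731 -0.01114339  0.319     ]
botedge [[ 0.5129  0.0072  0.139 ]
 [ 0.5042 -0.033   0.139 ]] [ 0.5085 -0.0129  0.139 ] 0.041145102685980275
top 0.141 [ 0.4926 -0.0073  0.321 ] [np.float64(0.0396), np.float64(0.0391), np.float64(0.0396), np.float64(0.0398)]
yaw -11.731538240628812
yaw -12.22016878101948 edge mid [ 0.5119592 -0.0113504  0.321    ]
botedge [[ 0.5132  0.007   0.141 ]
 [ 0.5046 -0.033   0.141 ]] [ 0.5089 -0.013   0.141 ] 0.04087582897843231
top 0.143 [ 0.4938 -0.0076  0.323 ] [np.float64(0.0389), np.float64(0.0385), np.float64(0.039), np.float64(0.0392)]
yaw -11.731538240628815
yaw -12.220168781019462 edge mid [ 0.51291109 -0.0115574   0.323     ]
botedge [[ 0.5136  0.0068  0.143 ]
 [ 0.5051 -0.0329  0.143 ]] [ 0.5093 -0.0131  0.143 ] 0.04060655527088435
```

```bash
python3 - <<'E'
from plan import *
info();go([0.499,-0.005,0.254],-12.1)
E
```

```text
t 6.85 T [ 0.4922 -0.0062  0.2973] tilt x [-6.e-03  1.e-04 -1.e+00] yaw -12.16 F [-0.7  0.2 -3.9] w 0.0395 j [ 22.1   1.2 -15.8  -0.1 -73.3  55.8]
shift tool units(0.02) [ 2.17 -0.13 -0.33] turn units(.08) [-0.01  0.07 -0.01]
```

Request:
arm_command:
  plan:
    - {"dx": 0, "dy": -0.13, "dz": -0.33, "wx": 0, "wy": 0.1, "wz": -0.01}
    - {"dx": 0.5, "dy": 0, "dz": 0, "wx": 0, "wy": 0, "wz": 0}
    - {"dx": 0.6, "dy": 0, "dz": 0, "wx": 0, "wy": 0, "wz": 0}
    - {"dx": 0.6, "dy": 0, "dz": 0, "wx": 0, "wy": 0, "wz": 0}
    - {"dx": 0.2, "dy": 0, "dz": 0, "wx": 0, "wy": 0, "wz": 0}

```text
time_s: 7.27
tcp_pos: [0.4989, -0.0033, 0.256]
eef_rot: [-160.9, 89.8, 7.1]
contact_force: [-0.2, -0.6, -4.1]
gripper_width: 0.0397
```

```bash
python3 - <<'E'
from plan import *
info();go([0.499,-0.005,0.254],-12.1)
snap('wrist','w3');snap('scene','s3')
a=cv2.imread('pics/s3.png');a=cv2.resize(a[150:275,260:360],None,fx=4.8,fy=4.8,interpolation=cv2.INTER_CUBIC)
b=cv2.imread('pics/w3.png');cv2.imwrite('pics/c8.png',cv2.resize(b[125:400,240:400],None,fx=2,fy=2,interpolation=cv2.INTER_CUBIC));cv2.imwrite('pics/s3c.png',a)
E
```

```text
t 7.27 T [ 0.4989 -0.0033  0.256 ] tilt x [ 3.4e-03  4.0e-04 -1.0e+00] yaw -12.05 F [-0.2 -0.6 -4.1] w 0.0397 j [ 22.3   2.9 -19.5   0.1 -67.4  55.7]
shift tool units(0.02) [ 0.1   0.08 -0.02] turn units(.08) [ 0.01 -0.04  0.01]
```

View pics/c8.png

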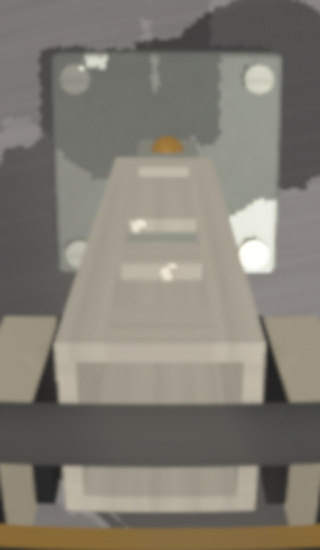

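View pics/s3c.png

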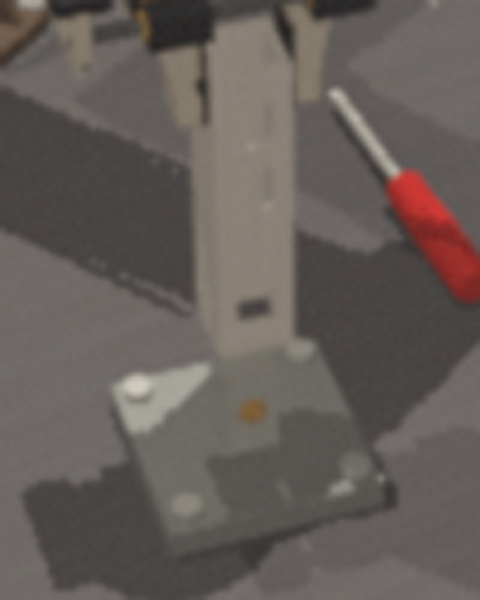

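```bash
python3 - <<'E'
from m2 import *
p,d,m=load('w3')
def W(a,o,z):
    a=np.array(a)/2+o-.25; return fish(m,a[:,0],a[:,1],z)
Q=W([[52,50],[282,52],[273,272],[60,272]],[240,125],.02)
print('plate',Q[:,:2].round(4),Q.mean(0).round(4),[np.linalg.norm(Q[i]-Q[i-1]).round(4) for i in range(4)])
B=W([[115,157],[211,157]],[240,125],.0985); print('botedge',B.round(4),B.mean(0).round(4),np.linalg.norm(B[0]-B[1]))
a=np.radians(-12.1);print('bot c',B.mean(0)-.02*np.array([np.cos(a),np.sin(a),0]))
E
```

```text
plate [[ 0.5684  0.0393]
 [ 0.5428 -0.0763]
 [ 0.4255 -0.0508]
 [ 0.4501  0.0642]] [ 0.4967 -0.0059  0.02  ] [np.float64(0.1209), np.float64(0.1184), np.float64(0.12), np.float64(0.1176)]
botedge [[ 0.5205  0.0118  0.0985]
 [ 0.5121 -0.0274  0.0985]] [ 0.5163 -0.0078  0.0985] 0.04006539215073225
bot c [ 0.49672034 -0.00362497  0.0985    ]
```

Request:
arm_command:
  plan:
    - {"dx": 0.1, "dy": 0.115, "dz": 0, "wx": 0, "wy": -0.04, "wz": 0}
    - {"dx": 0.3, "dy": 0, "dz": 0, "wx": 0, "wy": 0, "wz": 0}
    - {"dx": 0.3, "dy": 0, "dz": 0, "wx": 0, "wy": 0, "wz": 0}
    - {"dx": 0.3, "dy": 0, "dz": 0, "wx": 0, "wy": 0, "wz": 0}
    - {"dx": 0.3, "dy": 0, "dz": 0, "wx": 0, "wy": 0, "wz": 0}

```text
time_s: 7.78
tcp_pos: [0.5004, -0.0052, 0.2316]
eef_rot: [-151.1, 89.7, 16.9]
contact_force: [-1.3, 0.7, -1.8]
gripper_width: 0.0398
```

```bash
python3 - <<'E'
from plan import *
info();go([0.4993,-0.0055,0.225],-12.1)
E
```

```text
t 7.78 T [ 0.5004 -0.0052  0.2316] tilt x [ 0.005   0.0015 -1.    ] yaw -11.97 F [-1.3  0.7 -1.8] w 0.0398 j [ 22.    4.  -21.6   0.  -64.1  56.1]
shift tool units(0.02) [0.33 0.03 0.05] turn units(.08) [ 0.03 -0.06  0.03]
```

Request:
arm_command:
  plan:
    - {"dx": 0.2, "dy": 0.02, "dz": 0.05, "wx": 0.03, "wy": -0.06, "wz": 0.03}
    - {"dx": 0.3, "dy": 0, "dz": 0, "wx": 0, "wy": 0, "wz": 0}
    - {"dx": 0.3, "dy": 0, "dz": 0, "wx": 0, "wy": 0, "wz": 0}

```text
time_s: 8.03
tcp_pos: [0.4991, -0.0055, 0.2137]
eef_rot: [9.1, 90.0, 177.0]
contact_force: [0.4, -0.0, -3.3]
gripper_width: 0.0396
```

```bash
python3 - <<'E'
from plan import *
info();go([0.4993,-0.0055,0.2],-12.1)
E
```

```text
t 8.03 T [ 0.4991 -0.0055  0.2137] tilt x [-8.e-04  0.e+00 -1.e+00] yaw -12.13 F [ 0.4 -0.  -3.3] w 0.0396 j [ 22.    4.9 -23.   -0.  -62.1  55.9]
shift tool units(0.02) [ 0.69 -0.   -0.01] turn units(.08) [-0.01  0.01 -0.  ]
```

Request:
arm_command:
  plan:
    - {"dx": 0.25, "dy": 0, "dz": 0, "wx": 0, "wy": 0, "wz": 0}
    - {"dx": 0.25, "dy": 0, "dz": 0, "wx": 0, "wy": 0, "wz": 0}
    - {"dx": 0.25, "dy": 0, "dz": 0, "wx": 0, "wy": 0, "wz": 0}

```text
time_s: 8.28
tcp_pos: [0.5001, -0.0055, 0.1981]
eef_rot: [178.8, 89.9, -13.3]
contact_force: [-2.0, 0.7, 1.5]
gripper_width: 0.0401
```

```bash
python3 - <<'E'
from plan import *
info();go([0.4993,-0.0055,0.1775],-12.1)
E
```

```text
t 8.28 T [ 0.5001 -0.0055  0.1981] tilt x [ 1.2e-03 -3.0e-04 -1.0e+00] yaw -12.1 F [-2.   0.7  1.5] w 0.0401 j [ 21.9   5.7 -24.3   0.  -59.9  55.9]
shift tool units(0.02) [1.03 0.01 0.04] turn units(.08) [-0.   -0.02 -0.  ]
```

Request:
arm_command:
  plan:
    - {"dx": 0.25, "dy": 0, "dz": 0.02, "wx": 0, "wy": -0.02, "wz": 0}
    - {"dx": 0.25, "dy": 0, "dz": 0, "wx": 0, "wy": 0, "wz": 0}
    - {"dx": 0.25, "dy": 0, "dz": 0, "wx": 0, "wy": 0, "wz": 0}

```text
time_s: 8.53
tcp_pos: [0.4996, -0.0054, 0.1816]
eef_rot: [-45.3, 90.0, 122.5]
contact_force: [0.6, 0.6, -3.3]
gripper_width: 0.0398
```

```bash
python3 - <<'E'
from plan import *
info();go([0.4993,-0.0055,0.1775],-12.1)
E
```

```text
t 8.53 T [ 0.4996 -0.0054  0.1816] tilt x [-2.e-04  4.e-04 -1.e+00] yaw -12.1 F [ 0.6  0.6 -3.3] w 0.0398 j [ 21.9   6.6 -25.6  -0.  -57.7  56. ]
shift tool units(0.02) [0.2  0.01 0.02] turn units(.08) [-0.  0.  0.]
```

Request:
arm_command:
  plan:
    - {"dx": 0.12, "dy": 0, "dz": 0, "wx": 0, "wy": 0, "wz": 0}
    - {"dx": 0.12, "dy": 0, "dz": 0, "wx": 0, "wy": 0, "wz": 0}

```text
time_s: 8.7
tcp_pos: [0.5011, -0.006, 0.1784]
eef_rot: [153.6, 89.8, -38.4]
contact_force: [-7.6, -2.4, 36.7]
gripper_width: 0.0401
```

```bash
python3 - <<'E'
from plan import *
info()
E
```

```text
t 8.7 T [ 0.5011 -0.006   0.1784] tilt x [ 0.0023 -0.0018 -1.    ] yaw -12.0 F [-7.6 -2.4 36.7] w 0.0401 j [ 21.9   6.9 -25.9   0.2 -57.1  56. ]
```

Request:
arm_command:
  plan:
    - {"dx": -0.05, "dy": 0, "dz": 0, "wx": 0, "wy": 0, "wz": 0}
    - {"dx": 0, "dy": 0, "dz": 0, "wx": 0, "wy": 0, "wz": 0}
    - {"dx": 0, "dy": 0, "dz": 0, "wx": 0, "wy": 0, "wz": 0}
    - {"dx": 0, "dy": 0, "dz": 0, "wx": 0, "wy": 0, "wz": 0}
    - {"dx": 0, "dy": 0, "dz": 0, "wx": 0, "wy": 0, "wz": 0}
    - {"dx": 0, "dy": 0, "dz": 0, "wx": 0, "wy": 0, "wz": 0}
  fingers: -1

```text
time_s: 9.2
tcp_pos: [0.5027, -0.006, 0.1804]
eef_rot: [175.0, 89.6, -17.0]
contact_force: [0.9, 0.1, -0.6]
gripper_width: 0.074
```

```bash
python3 - <<'E'
from plan import *
info();go([0.5,-0.0055,0.30],-12.1)
E
```

```text
t 9.2 T [ 0.5027 -0.006   0.1804] tilt x [ 0.006  -0.0018 -1.    ] yaw -11.96 F [ 0.9  0.1 -0.6] w 0.074 j [ 21.9   6.8 -25.8   0.3 -57.2  56. ]
shift tool units(0.02) [-5.98  0.01  0.1 ] turn units(.08) [ 0.03 -0.08 -0.01]
```

Request:
arm_command:
  plan:
    - {"dx": -0.2, "dy": 0, "dz": 0.05, "wx": 0.03, "wy": -0.08, "wz": 0}
    - {"dx": -0.6, "dy": 0, "dz": 0, "wx": 0, "wy": 0, "wz": 0}
    - {"dx": -0.8, "dy": 0, "dz": 0, "wx": 0, "wy": 0, "wz": 0}
    - {"dx": -0.8, "dy": 0, "dz": 0, "wx": 0, "wy": 0, "wz": 0}
    - {"dx": -0.8, "dy": 0, "dz": 0, "wx": 0, "wy": 0, "wz": 0}
    - {"dx": -0.8, "dy": 0, "dz": 0, "wx": 0, "wy": 0, "wz": 0}
    - {"dx": -0.8, "dy": 0, "dz": 0, "wx": 0, "wy": 0, "wz": 0}

```text
time_s: 9.78
tcp_pos: [0.4987, -0.0062, 0.2768]
eef_rot: [23.0, 89.3, -169.1]
contact_force: [0.5, -0.7, -0.3]
gripper_width: 0.0876
```

```bash
python3 - <<'E'
from plan import *
info()
snap('wrist','w4');snap('scene','s4');snap('top','t4')
a=cv2.imread('pics/s4.png');a=cv2.resize(a[150:275,260:360],None,fx=4.8,fy=4.8,interpolation=cv2.INTER_CUBIC)
cv2.imwrite('pics/s4c.png',a)
E
```

```text
t 9.78 T [ 0.4987 -0.0062  0.2768] tilt x [-0.0127 -0.0024 -0.9999] yaw -12.16 F [ 0.5 -0.7 -0.3] w 0.0876 j [ 21.8   2.7 -16.8  -0.1 -71.1  56.1]
```

View pics/w4.png

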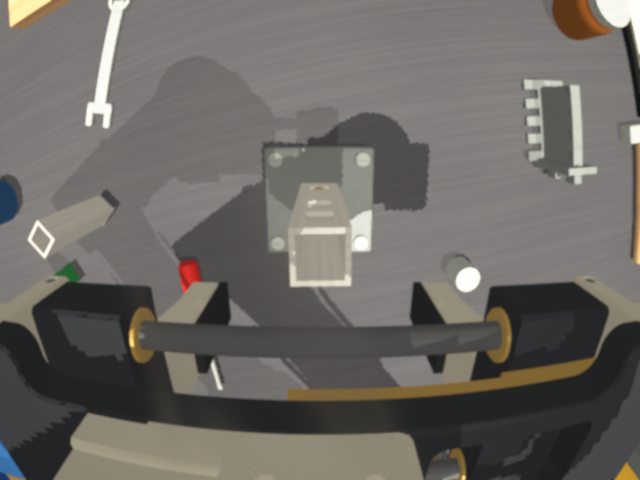

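View pics/s4c.png

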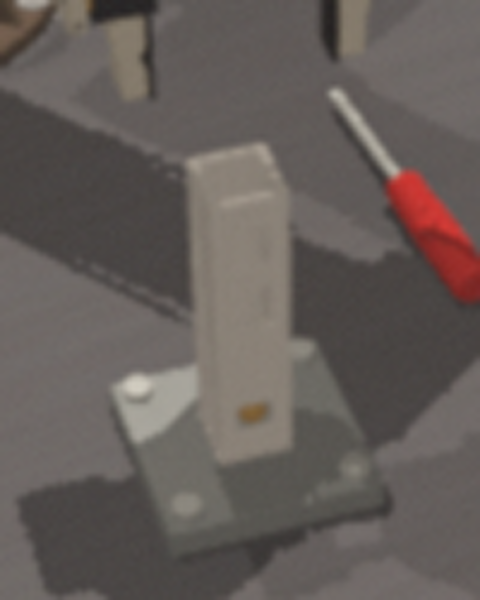

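```bash
python3 - <<'E'
from plan import *
from m2 import load,fish
p,d,m=load('w4')
def W(a,z):
    a=np.array(a,float); return fish(m,a[:,0],a[:,1],z)
P=W([[289.5,230.5],[350.5,230.5],[351.5,285],[290,285]],.2);print(P.mean(0).round(4),[np.linalg.norm(P[i]-P[i-1]).round(4) for i in range(4)])
print(W([[575,87],[581,165]],.07))
go([0.53,-0.302,0.26],-3)
E
```

```text
[ 0.4955 -0.006   0.2   ] [np.float64(0.0373), np.float64(0.0381), np.float64(0.0374), np.float64(0.0405)]
[[ 0.57990301 -0.31186649  0.07      ]
 [ 0.49119027 -0.30900434  0.07      ]]
shift tool units(0.02) [ 0.87 14.15 -4.61] turn units(.08) [-2.    0.12 -0.03]
```

Request:
arm_command:
  plan:
    - {"dx": 0, "dy": 0, "dz": 0, "wx": -1, "wy": 0.12, "wz": -0.03}
    - {"dx": 0, "dy": 0.4, "dz": -0.1, "wx": -1, "wy": 0, "wz": 0}
    - {"dx": 0, "dy": 0.95, "dz": -0.17, "wx": 0, "wy": 0, "wz": 0}
    - {"dx": 0, "dy": 0.95, "dz": -0.17, "wx": 0, "wy": 0, "wz": 0}
    - {"dx": 0, "dy": 0.95, "dz": -0.17, "wx": 0, "wy": 0, "wz": 0}
    - {"dx": 0, "dy": 0.95, "dz": -0.17, "wx": 0, "wy": 0, "wz": 0}
    - {"dx": 0, "dy": 0.95, "dz": -0.17, "wx": 0, "wy": 0, "wz": 0}
    - {"dx": 0, "dy": 0.95, "dz": -0.17, "wx": 0, "wy": 0, "wz": 0}
    - {"dx": 0, "dy": 0.95, "dz": -0.17, "wx": 0, "wy": 0, "wz": 0}
    - {"dx": 0, "dy": 0.95, "dz": -0.17, "wx": 0, "wy": 0, "wz": 0}
    - {"dx": 0, "dy": 0.95, "dz": -0.17, "wx": 0, "wy": 0, "wz": 0}
    - {"dx": 0, "dy": 0.95, "dz": -0.17, "wx": 0, "wy": 0, "wz": 0}
    - {"dx": 0, "dy": 0.95, "dz": -0.17, "wx": 0, "wy": 0, "wz": 0}
    - {"dx": 0, "dy": 0.95, "dz": -0.17, "wx": 0, "wy": 0, "wz": 0}
    - {"dx": 0, "dy": 0.95, "dz": -0.17, "wx": 0, "wy": 0, "wz": 0}
    - {"dx": 0, "dy": 0.95, "dz": -0.17, "wx": 0, "wy": 0, "wz": 0}
    - {"dx": 0, "dy": 0.95, "dz": -0.17, "wx": 0, "wy": 0, "wz": 0}
    - {"dx": 0, "dy": 0, "dz": 0, "wx": 0, "wy": 0, "wz": 0}

```text
time_s: 11.43
tcp_pos: [0.5322, -0.3123, 0.2594]
eef_rot: [-12.3, 88.4, 165.3]
contact_force: [-0.1, -0.0, 0.3]
gripper_width: 0.0878
```

```bash
python3 - <<'E'
from plan import *
info();go([0.535,-0.31,0.26],-2)
E
```

```text
t 11.43 T [ 0.5322 -0.3123  0.2594] tilt x [-0.0274  0.0072 -0.9996] yaw -2.41 F [-0.1 -0.   0.3] w 0.0878 j [-12.3  15.4  -3.8  -0.1 -72.4  99.9]
shift tool units(0.02) [-0.03 -0.12 -0.13] turn units(.08) [-0.09  0.35  0.08]
```

Request:
arm_command:
  plan:
    - {"dx": 0, "dy": -0.12, "dz": -0.13, "wx": -0.09, "wy": 0.35, "wz": 0.08}
    - {"dx": 0, "dy": 0, "dz": 0, "wx": 0, "wy": 0, "wz": 0}

```text
time_s: 11.6
tcp_pos: [0.534, -0.3108, 0.2563]
eef_rot: [-19.4, 89.8, 158.4]
contact_force: [-0.3, -0.1, 0.4]
gripper_width: 0.0876
```

```bash
python3 - <<'E'
from plan import *
info();go([0.535,-0.31,0.26],-2)
snap('wrist','w5')
a=cv2.imread('pics/w5.png');cv2.imwrite('pics/w5c.png',cv2.resize(a[140:330,240:420],None,fx=3.15,fy=3.15,interpolation=cv2.INTER_CUBIC))
E
```

```text
t 11.6 T [ 0.534  -0.3108  0.2563] tilt x [-0.0035  0.0014 -1.    ] yaw -2.16 F [-0.3 -0.1  0.4] w 0.0876 j [-12.1  14.7  -5.1  -0.  -70.4 100. ]
shift tool units(0.02) [-0.18 -0.04 -0.05] turn units(.08) [-0.04  0.04  0.02]
```

View pics/w5.png

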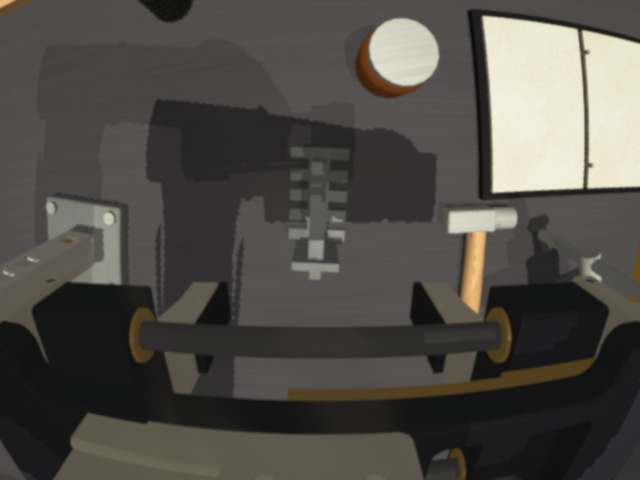

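View pics/w5c.png

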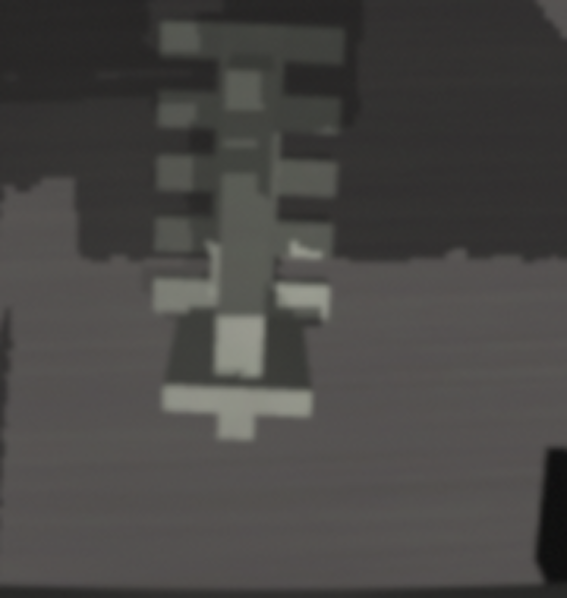

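```bash
python3 - <<'E'
from plan import *
from m2 import load,fish
p,d,m=load('w5')
def W(a,z):
    a=np.array(a,float)/3.15+[240,140]-.35; return fish(m,a[:,0],a[:,1],z)
for z in (.080,):
    P=W([[163,386],[313,390],[312,416],[162,411]],z);print(P.round(4),P.mean(0).round(4),[np.linalg.norm(P[i]-P[i-1]).round(4) for i in range(4)])
    e=P[0]-P[1]+P[3]-P[2];print('yaw',np.degrees(np.arctan2(-e[0],e[1])))
R_=W([[214,372],[265,376],[220,180],[270,180],[219,62],[268,62]],.07);print('rib',R_.round(4))
c=[(R_[0]+R_[1])/2,(R_[2]+R_[3])/2]; e=c[1]-c[0];print('ribyaw',np.degrees(np.arctan2(e[1],e[0])),c)
L=W([[160,22],[346,28],[330,310],[152,300]],.006);print('ledge',L.round(4)); 
e=L[0]-L[3];print(np.degrees(np.arctan2(e[1],e[0]))); e=L[0]-L[1];print(np.degrees(np.arctan2(-e[0],e[1])))
H=W([[217,440],[254,440]],.080-.011); print('hook end',H.round(4))
E
```

```text
[[ 0.4924 -0.2823  0.08  ]
 [ 0.4896 -0.3264  0.08  ]
 [ 0.4813 -0.326   0.08  ]
 [ 0.4845 -0.2815  0.08  ]] [ 0.4869 -0.304   0.08  ] [np.float64(0.008), np.float64(0.0443), np.float64(0.0083), np.float64(0.0446)]
yaw -3.956694251539913
rib [[ 0.4927 -0.297   0.07  ]
 [ 0.4908 -0.3124  0.07  ]
 [ 0.5514 -0.3015  0.07  ]
 [ 0.5508 -0.316   0.07  ]
 [ 0.5855 -0.3027  0.07  ]
 [ 0.585  -0.3166  0.07  ]]
ribyaw -3.891005075824068 [array([ 0.49175682, -0.30471819,  0.07      ]), array([ 0.5510939 , -0.30875403,  0.07      ])]
ledge [[ 0.5948 -0.2813  0.006 ]
 [ 0.5904 -0.3438  0.006 ]
 [ 0.4913 -0.336   0.006 ]
 [ 0.4974 -0.2731  0.006 ]]
-4.812347498567342
-4.048744871835933
hook end [[ 0.4699 -0.2968  0.069 ]
 [ 0.4695 -0.3083  0.069 ]]
```

```bash
python3 - <<'E'
from plan import *
info();go([0.5448,-0.308,0.051],-4)
E
```

```text
t 11.65 T [ 0.5338 -0.3107  0.2561] tilt x [-0.0054  0.0018 -1.    ] yaw -2.16 F [-1.1 -0.9 -0.2] w 0.0875 j [-12.1  14.7  -5.1  -0.  -70.5 100. ]
shift tool units(0.02) [10.25 -0.14 -0.6 ] turn units(.08) [0.4  0.07 0.02]
```

Request:
arm_command:
  plan:
    - {"dx": 0.4, "dy": -0.14, "dz": -0.6, "wx": 0.4, "wy": 0.07, "wz": 0.02}
    - {"dx": 0.7, "dy": 0, "dz": 0, "wx": 0, "wy": 0, "wz": 0}
    - {"dx": 0.8, "dy": 0, "dz": 0, "wx": 0, "wy": 0, "wz": 0}
    - {"dx": 0.8, "dy": 0, "dz": 0, "wx": 0, "wy": 0, "wz": 0}
    - {"dx": 0.8, "dy": 0, "dz": 0, "wx": 0, "wy": 0, "wz": 0}
    - {"dx": 0.8, "dy": 0, "dz": 0, "wx": 0, "wy": 0, "wz": 0}
    - {"dx": 0.8, "dy": 0, "dz": 0, "wx": 0, "wy": 0, "wz": 0}
    - {"dx": 0.5, "dy": 0, "dz": 0, "wx": 0, "wy": 0, "wz": 0}

```text
time_s: 12.32
tcp_pos: [0.5461, -0.3042, 0.1413]
eef_rot: [-15.9, 89.8, 160.2]
contact_force: [-0.2, -0.1, -0.5]
gripper_width: 0.0877
```

```bash
python3 - <<'E'
from plan import *
info();go([0.5448,-0.308,0.051],-4)
E
```

```text
t 12.32 T [ 0.5461 -0.3042  0.1413] tilt x [-0.0031  0.0011 -1.    ] yaw -3.93 F [-0.2 -0.1 -0.5] w 0.0877 j [-11.3  20.3 -13.   -0.  -56.9  97.4]
shift tool units(0.02) [4.52 0.2  0.04] turn units(.08) [0.02 0.04 0.01]
```

Request:
arm_command:
  plan:
    - {"dx": 0.6, "dy": 0.2, "dz": 0.04, "wx": 0.02, "wy": 0.04, "wz": 0.01}
    - {"dx": 0.7, "dy": 0, "dz": 0, "wx": 0, "wy": 0, "wz": 0}
    - {"dx": 0.7, "dy": 0, "dz": 0, "wx": 0, "wy": 0, "wz": 0}
    - {"dx": 0.7, "dy": 0, "dz": 0, "wx": 0, "wy": 0, "wz": 0}
    - {"dx": 0.5, "dy": 0, "dz": 0, "wx": 0, "wy": 0, "wz": 0}

```text
time_s: 12.73
tcp_pos: [0.5448, -0.306, 0.0742]
eef_rot: [-10.6, 89.8, 165.5]
contact_force: [-0.6, 0.0, -0.1]
gripper_width: 0.0877
```

```bash
python3 - <<'E'
from plan import *
info();go([0.5448,-0.308,0.051],-4)
E
```

```text
t 12.73 T [ 0.5448 -0.306   0.0742] tilt x [-3.2e-03  8.0e-04 -1.0e+00] yaw -3.89 F [-0.6  0.  -0.1] w 0.0877 j [-11.5  24.3 -17.   -0.  -48.9  97.6]
shift tool units(0.02) [ 1.16  0.1  -0.01] turn units(.08) [0.02 0.04 0.01]
```

Request:
arm_command:
  plan:
    - {"dx": 0.6, "dy": 0.1, "dz": 0, "wx": 0.02, "wy": 0.04, "wz": 0.01}
    - {"dx": 0.5, "dy": 0, "dz": 0, "wx": 0, "wy": 0, "wz": 0}
    - {"dx": 0.15, "dy": 0, "dz": 0, "wx": 0, "wy": 0, "wz": 0}

```text
time_s: 12.98
tcp_pos: [0.5442, -0.307, 0.0464]
eef_rot: [-6.3, 89.8, 169.7]
contact_force: [-0.5, 0.1, 0.1]
gripper_width: 0.0875
```

```bash
python3 - <<'E'
from plan import *
info();go([0.5448,-0.308,0.051],-4)
E
```

```text
t 12.98 T [ 0.5442 -0.307   0.0464] tilt x [-3.e-03  5.e-04 -1.e+00] yaw -3.94 F [-0.5  0.1  0.1] w 0.0875 j [-11.6  26.2 -18.4   0.  -45.6  97.6]
shift tool units(0.02) [-0.23  0.05 -0.04] turn units(.08) [0.01 0.04 0.  ]
```

Request:
arm_command:
  plan:
    - {"dx": -0.23, "dy": 0.05, "dz": -0.03, "wx": 0, "wy": 0.04, "wz": 0}
    - {"dx": 0, "dy": 0, "dz": 0, "wx": 0, "wy": 0, "wz": 0}
    - {"dx": 0, "dy": 0, "dz": 0, "wx": 0, "wy": 0, "wz": 0}
    - {"dx": 0, "dy": 0, "dz": 0, "wx": 0, "wy": 0, "wz": 0}
    - {"dx": 0, "dy": 0, "dz": 0, "wx": 0, "wy": 0, "wz": 0}
    - {"dx": 0, "dy": 0, "dz": 0, "wx": 0, "wy": 0, "wz": 0}
    - {"dx": 0, "dy": 0, "dz": 0, "wx": 0, "wy": 0, "wz": 0}
    - {"dx": 0, "dy": 0, "dz": 0, "wx": 0, "wy": 0, "wz": 0}
    - {"dx": 0, "dy": 0, "dz": 0, "wx": 0, "wy": 0, "wz": 0}
    - {"dx": 0, "dy": 0, "dz": 0, "wx": 0, "wy": 0, "wz": 0}
    - {"dx": 0, "dy": 0, "dz": 0, "wx": 0, "wy": 0, "wz": 0}
  fingers: 1
  force: 45

```text
time_s: 13.9
tcp_pos: [0.5466, -0.3083, 0.0546]
eef_rot: [170.4, 89.8, -13.5]
contact_force: [0.1, -0.2, 0.5]
gripper_width: 0.0197
```

```bash
python3 - <<'E'
from plan import *
info();go([0.5448,-0.308,0.051],-4)
E
```

```text
t 13.9 T [ 0.5466 -0.3083  0.0546] tilt x [ 0.0041 -0.001  -1.    ] yaw -3.89 F [ 0.1 -0.2  0.5] w 0.0197 j [-11.6  25.6 -18.    0.  -46.2  97.7]
shift tool units(0.02) [ 0.18 -0.01  0.09] turn units(.08) [ 0.03 -0.05 -0.01]
```

Request:
arm_command:
  plan:
    - {"dx": 0.18, "dy": 0, "dz": 0.07, "wx": 0.03, "wy": -0.05, "wz": 0}
    - {"dx": 0, "dy": 0, "dz": 0, "wx": 0, "wy": 0, "wz": 0}
    - {"dx": 0, "dy": 0, "dz": 0, "wx": 0, "wy": 0, "wz": 0}
    - {"dx": 0, "dy": 0, "dz": 0, "wx": 0, "wy": 0, "wz": 0}

```text
time_s: 14.23
tcp_pos: [0.5461, -0.3086, 0.052]
eef_rot: [137.0, 89.9, -47.0]
contact_force: [-0.0, 0.9, 3.1]
gripper_width: 0.0138
```

```bash
python3 - <<'E'
from plan import *
info();go([0.5448,-0.308,0.2],-4)
E
```

```text
t 14.23 T [ 0.5461 -0.3086  0.052 ] tilt x [ 0.0016 -0.0017 -1.    ] yaw -4.02 F [-0.   0.9  3.1] w 0.0138 j [-11.6  25.8 -18.1   0.1 -46.   97.5]
shift tool units(0.02) [-7.4  -0.01  0.05] turn units(.08) [-0.   -0.02 -0.02]
```

Request:
arm_command:
  plan:
    - {"dx": -0.4, "dy": 0, "dz": 0, "wx": 0, "wy": -0.02, "wz": -0.02}
    - {"dx": -0.7, "dy": 0, "dz": 0, "wx": 0, "wy": 0, "wz": 0}
    - {"dx": -0.8, "dy": 0, "dz": 0, "wx": 0, "wy": 0, "wz": 0}
    - {"dx": -0.8, "dy": 0, "dz": 0, "wx": 0, "wy": 0, "wz": 0}
    - {"dx": -0.8, "dy": 0, "dz": 0, "wx": 0, "wy": 0, "wz": 0}
    - {"dx": -0.8, "dy": 0, "dz": 0, "wx": 0, "wy": 0, "wz": 0}
    - {"dx": -0.8, "dy": 0, "dz": 0, "wx": 0, "wy": 0, "wz": 0}
    - {"dx": -0.8, "dy": 0, "dz": 0, "wx": 0, "wy": 0, "wz": 0}
    - {"dx": -0.5, "dy": 0, "dz": 0, "wx": 0, "wy": 0, "wz": 0}

```text
time_s: 14.98
tcp_pos: [0.54, -0.3063, 0.179]
eef_rot: [-20.9, 88.9, 154.9]
contact_force: [-0.6, -0.1, -2.8]
gripper_width: 0.0138
```

```bash
python3 - <<'E'
from plan import *
info();go([0.63,-0.035,0.185],-12)
E
```

```text
t 14.98 T [ 0.54   -0.3063  0.179 ] tilt x [-0.018   0.0084 -0.9998] yaw -4.19 F [-0.6 -0.1 -2.8] w 0.0138 j [-11.7  18.6 -10.1  -0.3 -62.5  97.7]
shift tool units(0.02) [ -0.27 -13.86  -3.49] turn units(.08) [1.7  0.24 0.07]
```

Request:
arm_command:
  plan:
    - {"dx": -0.1, "dy": -0.4, "dz": -0.3, "wx": 0, "wy": 0.24, "wz": 0.07}
    - {"dx": -0.15, "dy": -0.8, "dz": -0.4, "wx": 0, "wy": 0, "wz": 0}
    - {"dx": 0, "dy": -0.9, "dz": -0.4, "wx": 0, "wy": 0, "wz": 0}
    - {"dx": 0, "dy": -0.9, "dz": -0.4, "wx": 0, "wy": 0, "wz": 0}
    - {"dx": 0, "dy": -0.9, "dz": -0.4, "wx": 0, "wy": 0, "wz": 0}
    - {"dx": 0, "dy": -0.9, "dz": -0.4, "wx": 0, "wy": 0, "wz": 0}
    - {"dx": 0, "dy": -0.9, "dz": -0.4, "wx": 0, "wy": 0, "wz": 0}
    - {"dx": 0, "dy": -0.9, "dz": -0.4, "wx": 0, "wy": 0, "wz": 0}
    - {"dx": 0, "dy": -0.9, "dz": -0.3, "wx": 0, "wy": 0, "wz": 0}
    - {"dx": 0, "dy": -0.9, "dz": 0, "wx": 0, "wy": 0, "wz": 0}

```text
time_s: 15.82
tcp_pos: [0.6213, -0.1352, 0.1806]
eef_rot: [-108.5, 89.8, 66.9]
contact_force: [0.2, 0.1, -2.5]
gripper_width: 0.0135
```

```bash
python3 - <<'E'
from plan import *
info();go([0.63,-0.035,0.185],-12)
E
```

```text
t 15.82 T [ 0.6213 -0.1352  0.1806] tilt x [ 0.0016  0.0037 -1.    ] yaw -4.65 F [ 0.2  0.1 -2.5] w 0.0135 j [  5.2  19.2  -9.   -0.2 -61.7  80.3]
shift tool units(0.02) [-0.2  -5.03 -0.03] turn units(.08) [ 1.6  -0.01  0.05]
```

Request:
arm_command:
  plan:
    - {"dx": -0.05, "dy": -0.8, "dz": 0, "wx": 0, "wy": 0, "wz": 0.05}
    - {"dx": -0.05, "dy": -0.8, "dz": 0, "wx": 0, "wy": 0, "wz": 0}
    - {"dx": -0.05, "dy": -0.8, "dz": 0, "wx": 0, "wy": 0, "wz": 0}
    - {"dx": -0.05, "dy": -0.8, "dz": 0, "wx": 0, "wy": 0, "wz": 0}
    - {"dx": 0, "dy": -0.8, "dz": 0, "wx": 0, "wy": 0, "wz": 0}
    - {"dx": 0, "dy": -0.5, "dz": 0, "wx": 0, "wy": 0, "wz": 0}
    - {"dx": 0, "dy": 0, "dz": 0, "wx": 0.8, "wy": 0, "wz": 0}
    - {"dx": 0, "dy": 0, "dz": 0, "wx": 0.8, "wy": 0, "wz": 0}
    - {"dx": 0, "dy": 0, "dz": 0, "wx": 0, "wy": 0, "wz": 0}

```text
time_s: 16.57
tcp_pos: [0.6251, -0.0315, 0.1757]
eef_rot: [-3.2, 89.6, 164.8]
contact_force: [-0.3, 0.1, -3.1]
gripper_width: 0.0135
```

```bash
python3 - <<'E'
from plan import *
info();go([0.6116,-0.0306,0.159],-12)
snap('wrist','w6');snap('scene','s6');snap('top','t6')
a=cv2.imread('pics/s6.png');cv2.imwrite('pics/s6c.png',cv2.resize(a[130:280,250:400],None,fx=4,fy=4,interpolation=cv2.INTER_CUBIC))
a=cv2.imread('pics/t6.png');cv2.imwrite('pics/t6c.png',cv2.resize(a[190:310,270:390],None,fx=5,fy=5,interpolation=cv2.INTER_CUBIC))
E
```

```text
t 16.57 T [ 0.6251 -0.0315  0.1757] tilt x [-0.0073  0.002  -1.    ] yaw -12.04 F [-0.3  0.1 -3.1] w 0.0135 j [ 14.8  18.8 -10.3  -0.2 -61.4  63.3]
shift tool units(0.02) [0.84 0.09 0.66] turn units(.08) [-0.01  0.09  0.01]
```

View pics/w6.png

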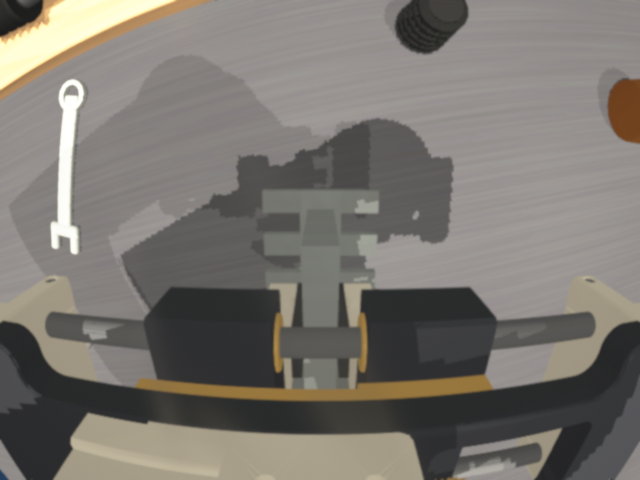

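View pics/s6c.png

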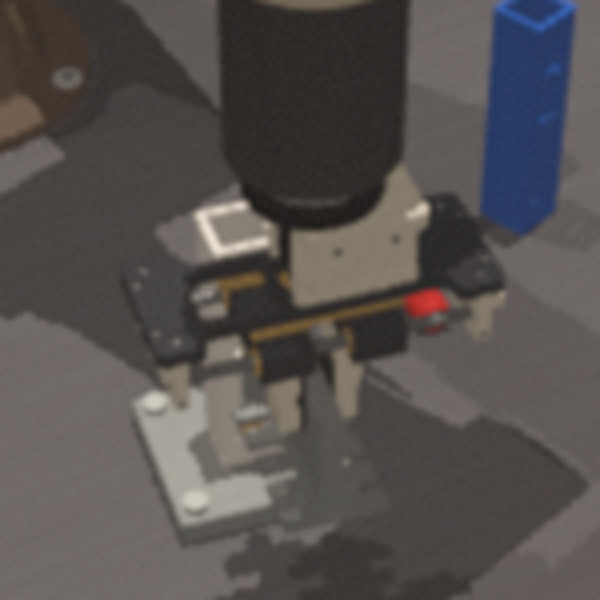

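View pics/t6c.png

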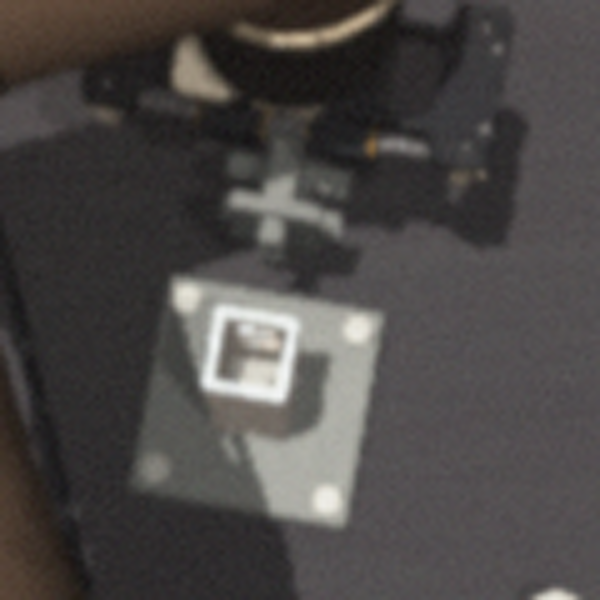

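```bash
python3 - <<'E'
from m2 import *
p,d,m=load('t6')
def W(a,z):
    a=np.array(a,float)/5+[270,190]-.4; return atz(m,a[:,0],a[:,1],z)
P=W([[215,304],[300,317],[287,403],[200,386]],.2);print('post',P[:,:2].round(4),P.mean(0).round(4),[np.linalg.norm(P[i]-P[i-1]).round(4) for i in range(4)])
B=W([[228,200],[340,222]],.2047);print('plate',B.round(4),B.mean(0),np.linalg.norm(B[0]-B[1])); e=B[0]-B[1];print(np.degrees(np.arctan2(-e[0],e[1])))
e=P[0]-P[1]+P[3]-P[2];print('postyaw',np.degrees(np.arctan2(-e[0],e[1])))
e=P[0]-P[3]+P[1]-P[2];print('postyaw',np.degrees(np.arctan2(e[1],e[0])))
H=W([[258,245],[282,249]],.194);print('hook',H.round(4),H.mean(0))
a=np.radians(-12);x=np.array([np.cos(a),np.sin(a)]);y=np.array([-x[1],x[0]])
c=P.mean(0)[:2]
for nm,q in (('plate',B.mean(0)),('hook',H.mean(0))): print(nm,(q[:2]-c)@x,(q[:2]-c)@y)
# wrist: holder ledge front in w6
p,d,m=load('w6')
L=fish(m,[263,379],[190,190],np.array([.1757-.052+.006]*2));print('ledge front',L,np.linalg.norm(L[0]-L[1]))
e=L[0]-L[1];print(np.degrees(np.arctan2(-e[0],e[1])), L.mean(0)[:2]-0.06*x)
T=np.array([.6251,-.0315]);print('T in post', (T-np.array([.4962,-.006]))@x,(T-np.array([.4962,-.006]))@y,(L.mean(0)[:2]-T)@x,(L.mean(0)[:2]-T)@y)
E
```

```text
post [[ 0.5239  0.0121]
 [ 0.5164 -0.0288]
 [ 0.4748 -0.0214]
 [ 0.4842  0.0203]] [ 0.4998 -0.0044  0.2   ] [np.float64(0.0405), np.float64(0.0416), np.float64(0.0422), np.float64(0.0427)]
plate [[ 0.574   0.0045  0.2047]
 [ 0.5616 -0.0494  0.2047]] [ 0.56776416 -0.02241769  0.2047    ] 0.055333018838316456
-12.93777524974796
postyaw -11.550142640115267
postyaw -10.796288537968353
hook [[ 0.5533 -0.0093  0.194 ]
 [ 0.551  -0.0209  0.194 ]] [ 0.55213949 -0.01509697  0.194     ]
plate 0.07022332204469535 -0.0034566541507216747
hook 0.05341802884007894 0.0004555371146372292
ledge front [[ 0.67713912 -0.01182698  0.1297    ]
 [ 0.66438944 -0.07162301  0.1297    ]] 0.061140160019026384
-12.036344142692723 [ 0.61207543 -0.0292503 ]
T in post 0.13138497385044046 0.001857053127697135 0.04679230353049498 -0.0005074181957816851
```

Request:
arm_command:
  plan:
    - {"dx": 0.4, "dy": 0.05, "dz": 0.4, "wx": 0, "wy": 0.09, "wz": 0.01}
    - {"dx": 0.4, "dy": 0, "dz": 0.5, "wx": 0, "wy": 0, "wz": 0}
    - {"dx": 0, "dy": 0, "dz": 0.4, "wx": 0, "wy": 0, "wz": 0}
    - {"dx": 0, "dy": 0, "dz": 0, "wx": 0, "wy": 0, "wz": 0}

```text
time_s: 17.05
tcp_pos: [0.5988, -0.029, 0.1594]
eef_rot: [142.1, 89.9, -49.4]
contact_force: [0.1, -0.2, -2.4]
gripper_width: 0.0138
```

```bash
cat > pf.py <<'E'
from plan import *
a=np.radians(-12);x=np.array([np.cos(a),np.sin(a)]);y=np.array([-x[1],x[0]]);c=np.array([.4962,-.006])
def post(): info(); q=T[:2]-c; print('along',round(q@x,4),'lat',round(q@y,4))
def goto(al,lat,z,yaw=-12): go([*(c+al*x+lat*y),z],yaw)
E
python3 - <<'E'
from pf import *
post();goto(.0833,0.0005,.159)
snap('scene','s7');snap('top','t7')
a=cv2.imread('pics/s7.png');cv2.imwrite('pics/s7c.png',cv2.resize(a[130:280,250:400],None,fx=4,fy=4,interpolation=cv2.INTER_CUBIC))
a=cv2.imread('pics/t7.png');cv2.imwrite('pics/t7c.png',cv2.resize(a[190:310,270:390],None,fx=5,fy=5,interpolation=cv2.INTER_CUBIC))
E
```

```text
t 17.05 T [ 0.5988 -0.029   0.1594] tilt x [ 6.e-04 -7.e-04 -1.e+00] yaw -11.54 F [ 0.1 -0.2 -2.4] w 0.0138 j [ 15.9  17.  -15.3   0.1 -57.7  62.5]
along 0.1052 lat -0.0012
shift tool units(0.02) [ 0.02 -0.09  1.09] turn units(.08) [ 0.1  -0.01 -0.01]
```

View pics/s7c.png

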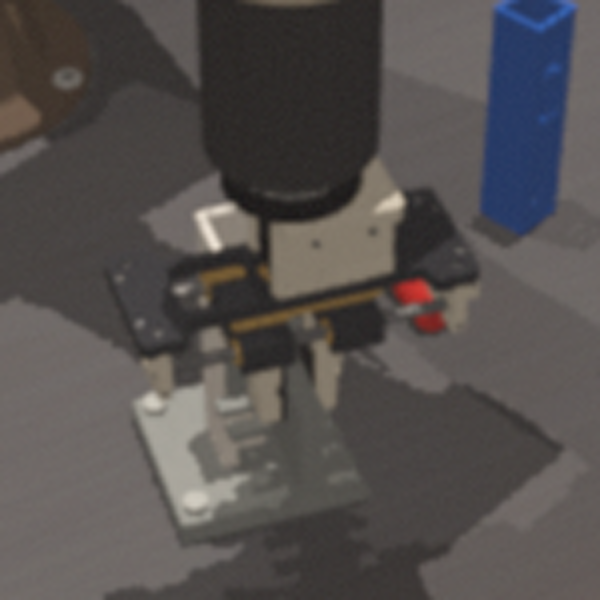

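View pics/t7c.png

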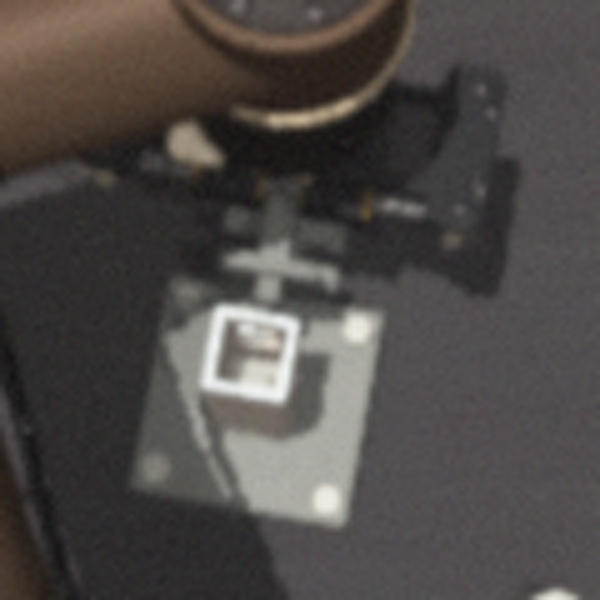

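Request:
arm_command:
  plan:
    - {"dx": 0.02, "dy": -0.1, "dz": 0.15, "wx": 0.1, "wy": 0, "wz": 0}
    - {"dx": 0, "dy": 0, "dz": 0.15, "wx": 0, "wy": 0, "wz": 0}
    - {"dx": 0, "dy": 0, "dz": 0, "wx": 0, "wy": 0, "wz": 0}

```text
time_s: 17.4
tcp_pos: [0.596, -0.0258, 0.1606]
eef_rot: [-176.0, 89.8, -8.1]
contact_force: [-0.4, 1.0, -2.9]
gripper_width: 0.0136
```

```bash
python3 - <<'E'
from pf import *
post();goto(.0833,0.0005,.159)
E
```

```text
t 17.4 T [ 0.596  -0.0258  0.1606] tilt x [ 4.3e-03 -6.0e-04 -1.0e+00] yaw -12.04 F [-0.4  1.  -2.9] w 0.0136 j [ 16.3  16.6 -15.8   0.1 -57.4  61.6]
along 0.1018 lat 0.0014
shift tool units(0.02) [0.08 0.05 0.92] turn units(.08) [-0.01 -0.05  0.  ]
```

Request:
arm_command:
  plan:
    - {"dx": 0.1, "dy": 0.04, "dz": 0.25, "wx": 0, "wy": -0.05, "wz": 0}
    - {"dx": 0, "dy": 0, "dz": 0.25, "wx": 0, "wy": 0, "wz": 0}
    - {"dx": 0, "dy": 0, "dz": 0.1, "wx": 0, "wy": 0, "wz": 0}

```text
time_s: 17.65
tcp_pos: [0.5839, -0.0239, 0.1587]
eef_rot: [-138.9, 90.0, 29.1]
contact_force: [-0.4, -0.5, -2.7]
gripper_width: 0.0132
```

```bash
python3 - <<'E'
from pf import *
post();goto(.0833,0.0005,.159)
E
```

```text
t 17.65 T [ 0.5839 -0.0239  0.1587] tilt x [ 7.e-04  4.e-04 -1.e+00] yaw -12.03 F [-0.4 -0.5 -2.7] w 0.0132 j [ 16.8  15.7 -17.3  -0.  -57.   61.2]
along 0.0895 lat 0.0008
shift tool units(0.02) [-0.02  0.01  0.31] turn units(.08) [-0.01 -0.01  0.01]
```

Request:
arm_command:
  plan:
    - {"dx": -0.02, "dy": 0, "dz": 0.12, "wx": 0, "wy": 0, "wz": 0}
    - {"dx": 0, "dy": 0, "dz": 0.1, "wx": 0, "wy": 0, "wz": 0}

```text
time_s: 17.82
tcp_pos: [0.5789, -0.0229, 0.1591]
eef_rot: [-135.5, 90.0, 32.5]
contact_force: [0.1, -0.5, -2.3]
gripper_width: 0.0137
```

```bash
python3 - <<'E'
from pf import *
post();goto(.0833,0.0005,.159)
E
```

```text
t 17.82 T [ 0.5789 -0.0229  0.1591] tilt x [ 6.e-04  4.e-04 -1.e+00] yaw -12.02 F [ 0.1 -0.5 -2.3] w 0.0137 j [ 17.1  15.2 -17.9  -0.  -56.9  60.9]
along 0.0844 lat 0.0007
shift tool units(0.02) [0.   0.01 0.05] turn units(.08) [-0.   -0.01  0.01]
```

Request:
arm_command:
  plan:
    - {"dx": 0, "dy": 0, "dz": 0.08, "wx": 0, "wy": 0, "wz": 0}

```text
time_s: 17.9
tcp_pos: [0.5772, -0.0225, 0.1593]
eef_rot: [-146.8, 89.9, 21.2]
contact_force: [0.6, -0.8, -2.0]
gripper_width: 0.014
```

```bash
python3 - <<'E'
from pf import *
post()
snap('top','t8');snap('scene','s8')
a=cv2.imread('pics/t8.png');a=cv2.resize(a[190:310,270:390],None,fx=4,fy=4,interpolation=cv2.INTER_CUBIC)
b=cv2.imread('pics/s8.png');b=cv2.resize(b[160:280,250:330],None,fx=4,fy=4,interpolation=cv2.INTER_CUBIC)
cv2.imwrite('pics/c9.png',np.hstack([a,b]))
E
```

```text
t 17.9 T [ 0.5772 -0.0225  0.1593] tilt x [ 9.e-04  4.e-04 -1.e+00] yaw -12.01 F [ 0.6 -0.8 -2. ] w 0.014 j [ 17.2  15.1 -18.1  -0.  -56.8  60.8]
along 0.0826 lat 0.0007
```

View pics/c9.png

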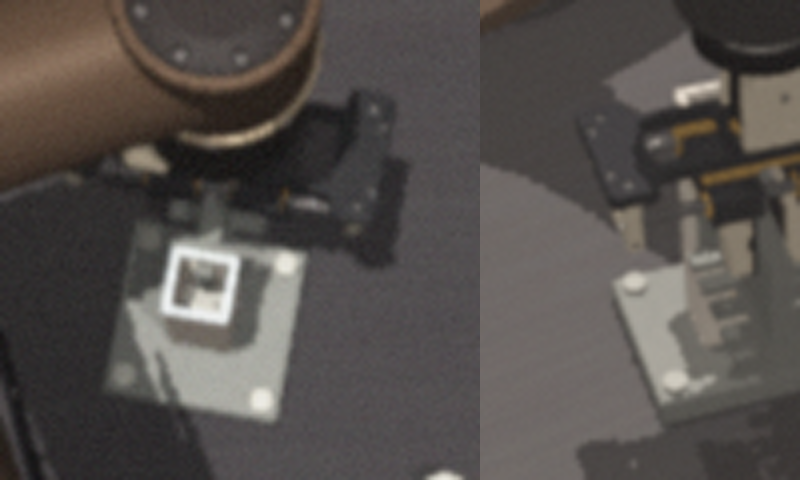

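Request:
arm_command:
  plan:
    - {"dx": 0, "dy": 0, "dz": 0.08, "wx": 0, "wy": 0, "wz": 0}

```text
time_s: 18.08
tcp_pos: [0.5761, -0.0221, 0.1595]
eef_rot: [-156.7, 89.9, 11.3]
contact_force: [2.5, -0.4, -2.5]
gripper_width: 0.0137
```

```bash
python3 - <<'E'
from pf import *
post()
E
```

```text
t 18.08 T [ 0.5761 -0.0221  0.1595] tilt x [ 1.8e-03  4.0e-04 -1.0e+00] yaw -12.0 F [ 2.5 -0.4 -2.5] w 0.0137 j [ 17.2  14.9 -18.2   0.  -56.7  60.8]
along 0.0815 lat 0.0009
```

Request:
arm_command:
  plan:
    - {"dx": 0.2, "dy": 0, "dz": -0.02, "wx": 0, "wy": -0.01, "wz": 0}
    - {"dx": 0.2, "dy": 0, "dz": 0, "wx": 0, "wy": 0, "wz": 0}

```text
time_s: 18.25
tcp_pos: [0.5774, -0.022, 0.1522]
eef_rot: [-153.9, 89.8, 14.1]
contact_force: [1.1, -0.3, -2.8]
gripper_width: 0.0137
```

```bash
python3 - <<'E'
from pf import *
post()
E
```

```text
t 18.25 T [ 0.5774 -0.022   0.1522] tilt x [ 3.7e-03  9.0e-04 -1.0e+00] yaw -11.97 F [ 1.1 -0.3 -2.8] w 0.0137 j [ 17.2  15.4 -18.7   0.  -55.7  60.8]
along 0.0828 lat 0.0012
```

Request:
arm_command:
  plan:
    - {"dx": 0.17, "dy": 0.02, "dz": 0.03, "wx": 0, "wy": -0.05, "wz": 0}
    - {"dx": 0.12, "dy": 0, "dz": 0, "wx": 0, "wy": 0, "wz": 0}

```text
time_s: 18.42
tcp_pos: [0.5769, -0.0223, 0.1455]
eef_rot: [-61.1, 89.9, 106.9]
contact_force: [0.8, -0.2, -1.8]
gripper_width: 0.0138
```

```bash
python3 - <<'E'
from pf import *
post()
E
```

```text
t 18.42 T [ 0.5769 -0.0223  0.1455] tilt x [-6.0e-04  1.8e-03 -1.0e+00] yaw -11.97 F [ 0.8 -0.2 -1.8] w 0.0138 j [ 17.1  15.9 -18.9  -0.1 -55.2  61. ]
along 0.0823 lat 0.0009
```

Lowered 14 mm, and the force is just starting to change. I'll continue in 1.5 mm steps until it bottoms.

Request:
arm_command:
  plan:
    - {"dx": 0.08, "dy": 0, "dz": 0, "wx": 0, "wy": 0, "wz": 0}

```text
time_s: 18.5
tcp_pos: [0.5781, -0.0224, 0.1442]
eef_rot: [-119.4, 89.9, 48.6]
contact_force: [2.6, 0.2, 7.3]
gripper_width: 0.0138
```

```bash
python3 - <<'E'
from pf import *
post()
E
```

```text
t 18.5 T [ 0.5781 -0.0224  0.1442] tilt x [ 0.0013  0.0014 -1.    ] yaw -11.95 F [2.6 0.2 7.3] w 0.0138 j [ 17.1  16.  -19.   -0.1 -54.9  61. ]
along 0.0835 lat 0.001
```

Request:
arm_command:
  plan:
    - {"dx": 0.06, "dy": 0, "dz": 0.03, "wx": 0, "wy": 0, "wz": 0}

```text
time_s: 18.58
tcp_pos: [0.5787, -0.0223, 0.1439]
eef_rot: [-150.0, 89.8, 18.0]
contact_force: [1.5, -0.3, 7.1]
gripper_width: 0.0137
```

```bash
python3 - <<'E'
from pf import *
post()
E
```

```text
t 18.58 T [ 0.5787 -0.0223  0.1439] tilt x [ 0.0032  0.001  -1.    ] yaw -11.91 F [ 1.5 -0.3  7.1] w 0.0137 j [ 17.1  16.  -19.1  -0.  -54.8  61. ]
along 0.0841 lat 0.0012
```

Request:
arm_command:
  plan:
    - {"dx": 0, "dy": 0, "dz": 0, "wx": 0, "wy": 0, "wz": 0}
    - {"dx": 0, "dy": 0, "dz": 0, "wx": 0, "wy": 0, "wz": 0}
    - {"dx": 0, "dy": 0, "dz": 0, "wx": 0, "wy": 0, "wz": 0}
    - {"dx": 0, "dy": 0, "dz": 0, "wx": 0, "wy": 0, "wz": 0}
    - {"dx": 0, "dy": 0, "dz": 0, "wx": 0, "wy": 0, "wz": 0}
  fingers: 0

```text
time_s: 19.0
tcp_pos: [0.5784, -0.0225, 0.1438]
eef_rot: [-149.5, 89.9, 18.6]
contact_force: [-0.5, -0.0, 0.9]
gripper_width: 0.0408
```

```bash
python3 - <<'E'
from pf import *
post();goto(.095,0,.24)
E
```

```text
t 19.0 T [ 0.5784 -0.0225  0.1438] tilt x [ 2.3e-03  8.0e-04 -1.0e+00] yaw -11.93 F [-0.5 -0.   0.9] w 0.0408 j [ 17.1  16.  -19.1  -0.  -54.8  61. ]
along 0.0839 lat 0.001
shift tool units(0.02) [-4.81  0.04 -0.57] turn units(.08) [ 0.02 -0.03  0.02]
```

Request:
arm_command:
  plan:
    - {"dx": -0.3, "dy": 0.03, "dz": 0, "wx": 0, "wy": -0.03, "wz": 0.02}
    - {"dx": -0.6, "dy": 0, "dz": -0.05, "wx": 0, "wy": 0, "wz": 0}
    - {"dx": -0.8, "dy": 0, "dz": -0.1, "wx": 0, "wy": 0, "wz": 0}
    - {"dx": -0.8, "dy": 0, "dz": -0.2, "wx": 0, "wy": 0, "wz": 0}
    - {"dx": -0.8, "dy": 0, "dz": -0.3, "wx": 0, "wy": 0, "wz": 0}
    - {"dx": -0.8, "dy": 0, "dz": -0.6, "wx": 0, "wy": 0, "wz": 0}
    - {"dx": -0.8, "dy": 0, "dz": -0.8, "wx": 0, "wy": 0, "wz": 0}
    - {"dx": -0.4, "dy": 0, "dz": -0.9, "wx": 0, "wy": 0, "wz": 0}
    - {"dx": 0, "dy": 0, "dz": -0.9, "wx": 0, "wy": 0, "wz": 0}

```text
time_s: 19.75
tcp_pos: [0.6521, -0.0398, 0.2584]
eef_rot: [30.2, 89.8, -161.7]
contact_force: [0.8, -0.7, 0.1]
gripper_width: 0.0436
```

```bash
python3 - <<'E'
from pf import *
post()
snap('wrist','w9');snap('scene','s9');snap('top','t9')
a=cv2.imread('pics/t9.png');a=cv2.resize(a[190:310,270:370],None,fx=4,fy=4,interpolation=cv2.INTER_CUBIC)
b=cv2.imread('pics/s9.png');b=cv2.resize(b[160:280,250:350],None,fx=4,fy=4,interpolation=cv2.INTER_CUBIC)
cv2.imwrite('pics/c10.png',np.hstack([a,b]))
E
```

```text
t 19.75 T [ 0.6521 -0.0398  0.2584] tilt x [-0.0036 -0.0012 -1.    ] yaw -11.84 F [ 0.8 -0.7  0.1] w 0.0436 j [ 13.6  18.   -0.3   0.  -71.9  64.6]
along 0.1595 lat -0.0006
```

View pics/c10.png

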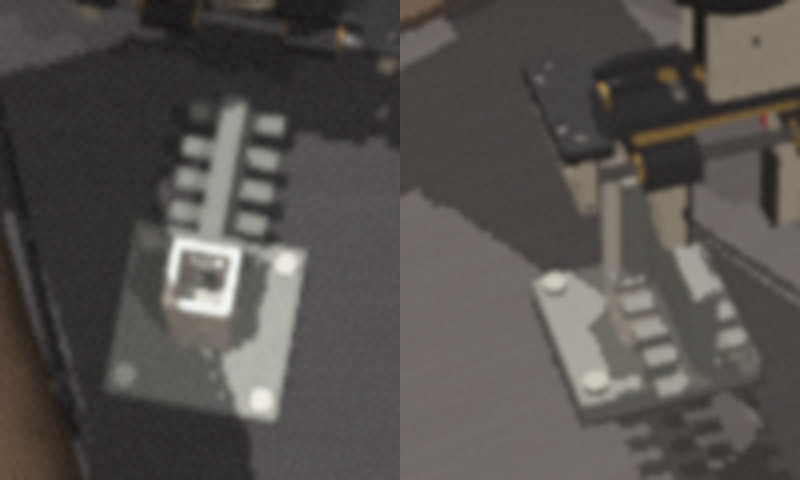

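View pics/w9.png

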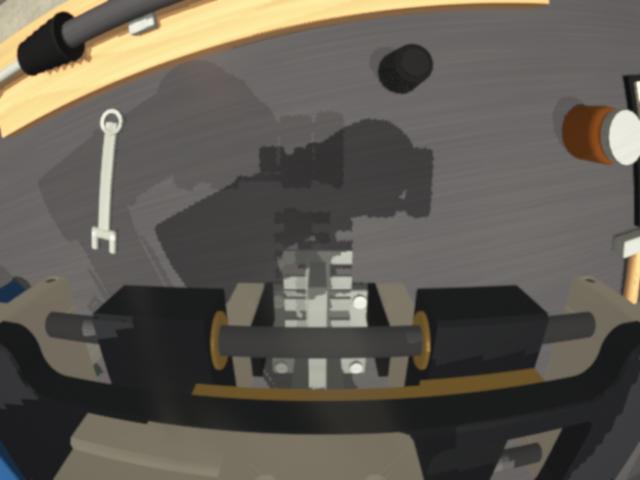

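Request:
arm_command:
  plan:
    - {"dx": -0.4, "dy": 0.5, "dz": 0, "wx": 0, "wy": 0, "wz": 0}
    - {"dx": -0.4, "dy": 0.9, "dz": 0, "wx": 0, "wy": 0, "wz": 0}
    - {"dx": -0.4, "dy": 0.9, "dz": 0, "wx": 0, "wy": 0, "wz": 0}
    - {"dx": -0.2, "dy": 0.9, "dz": 0, "wx": 0, "wy": 0, "wz": 0}
    - {"dx": 0, "dy": 0.9, "dz": 0, "wx": 0, "wy": 0, "wz": 0}
    - {"dx": 0, "dy": 0.9, "dz": 0, "wx": 0, "wy": 0, "wz": 0}
    - {"dx": 0, "dy": 0.9, "dz": 0, "wx": 0, "wy": 0, "wz": 0}
    - {"dx": 0, "dy": 0.9, "dz": 0, "wx": 0, "wy": 0, "wz": 0}
    - {"dx": 0, "dy": 0.9, "dz": 0, "wx": 0, "wy": 0, "wz": 0}
    - {"dx": 0, "dy": 0.9, "dz": 0, "wx": 0, "wy": 0, "wz": 0}
    - {"dx": 0, "dy": 0.5, "dz": 0, "wx": 0, "wy": 0, "wz": 0}
    - {"dx": 0, "dy": 0, "dz": 0, "wx": 0, "wy": 0, "wz": 0}

```text
time_s: 20.9
tcp_pos: [0.6007, -0.2278, 0.2911]
eef_rot: [23.1, 89.2, -168.6]
contact_force: [0.0, 1.0, -0.0]
gripper_width: 0.0432
```

```bash
python3 - <<'E'
from pf import *
post()
snap('wrist','w10');snap('scene','s10');snap('top','t10')
a=cv2.imread('pics/t10.png');a=cv2.resize(a[190:310,270:370],None,fx=4,fy=4,interpolation=cv2.INTER_CUBIC)
b=cv2.imread('pics/s10.png');b=cv2.resize(b[160:280,250:350],None,fx=4,fy=4,interpolation=cv2.INTER_CUBIC)
cv2.imwrite('pics/c11.png',np.hstack([a,b]))
E
```

```text
t 20.9 T [ 0.6007 -0.2278  0.2911] tilt x [-0.0129 -0.0026 -0.9999] yaw -11.67 F [ 0.  1. -0.] w 0.0432 j [ -3.3  16.3   1.5   0.2 -75.9  81.6]
along 0.1483 lat -0.1953
```

View pics/c11.png

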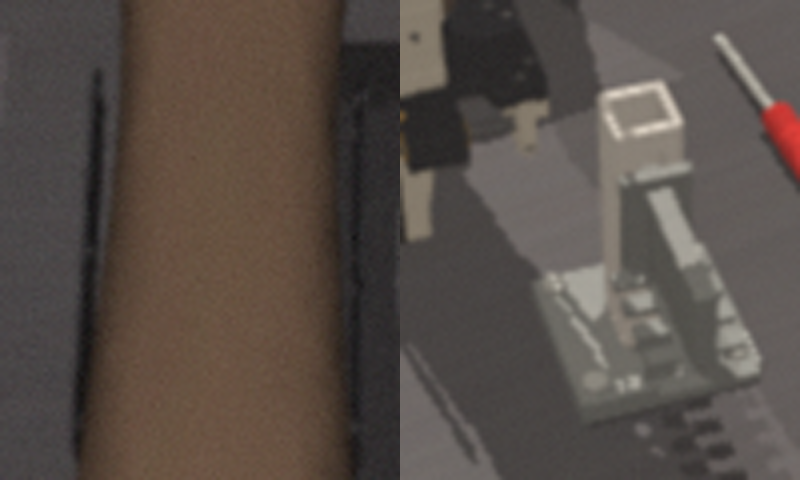

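View pics/s10.png

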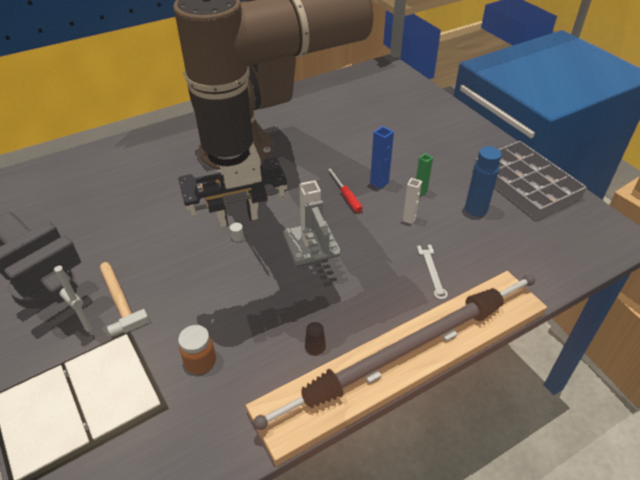

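View pics/w10.png

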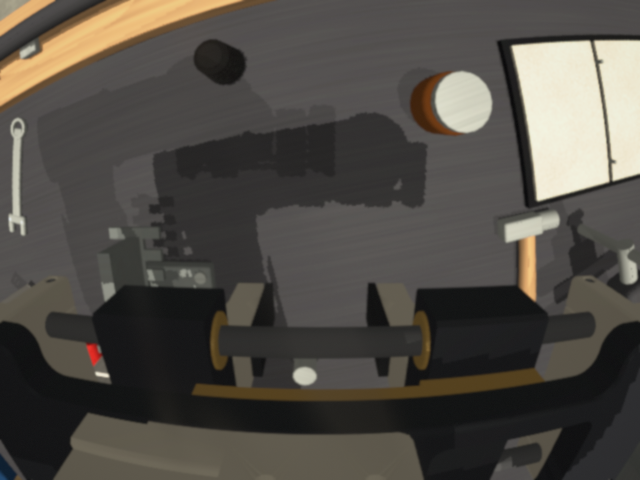

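```bash
python3 - <<'E'
from m2 import *
p,d,m=load('s10')
a=np.radians(-12);x=np.array([np.cos(a),np.sin(a),0]);y=np.array([-x[1],x[0],0]);c=np.array([.4962,-.006,0])
k=5;im=cv2.resize(cv2.cvtColor(p[170:270,270:370],cv2.COLOR_RGB2BGR),None,fx=k,fy=k,interpolation=cv2.INTER_CUBIC)
def pt(X): q=(proj(m,X)-[270,170]+.5)*k; return tuple(int(v) for v in q)
def poly(L,col): cv2.polylines(im,[np.array([pt(q) for q in L])],True,col,1)
poly([c+sx*.02*x+sy*.02*y+[0,0,.2] for sx,sy in((1,1),(1,-1),(-1,-1),(-1,1))],(255,0,0))
for z,col in((.174,(0,255,0)),(.188,(0,0,255))):
    poly([c+(.02+sx)*x+sy*.022*y+[0,0,z] for sx,sy in((0,1),(0,-1),(.008,-1),(.008,1))],col)
poly([c+(.07+sx)*x+sy*.007*y+[0,0,.163] for sx,sy in((-.042,1),(-.042,-1),(.05,-1),(.05,1))],(0,255,0))
poly([c+(.07+sx)*x+sy*.031*y+[0,0,.093] for sx,sy in((-.042,1),(-.042,-1),(.06,-1),(.06,1))],(0,255,0))
cv2.imwrite('pics/ov.png',im)
E
```

```text
(no output)
```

View pics/ov.png

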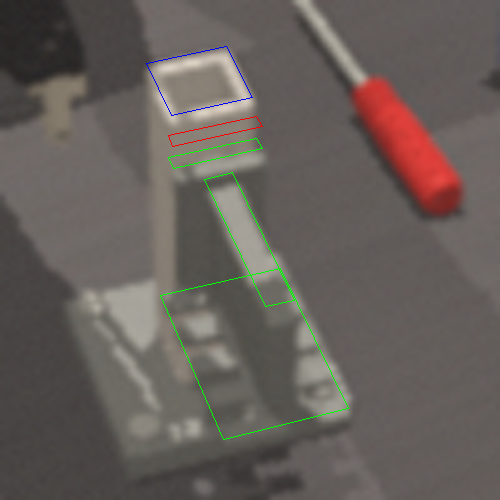

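The overlay of the engaged pose (green) matches the holder, apart from the same roughly 2 mm calibration offset that the post top shows. The not-yet-lowered pose (red) is clearly off. I'll hand the job in.

```bash
python3 - <<'E'
from plan import *
info(); print(r.close_job())
E
```

```text
t 21.05 T [ 0.6017 -0.2259  0.2908] tilt x [-0.0125 -0.0023 -0.9999] yaw -11.58 F [ 0.4  0.9 -0. ] w 0.0438 j [ -3.1  16.3   1.5   0.2 -75.9  81.5]
the job is handed in; nothing more can be done
None
```

The tool holder is up and the job is handed in at 21 s of the 72 s allowed; the hand-in gave no verdict.

- **Post:** I slid the larger white post over the stub with its hole side to the button. The push rose by about 5 N past the button, fell back, then jumped to about 37 N on the plate. The scene picture after letting go showed the orange button through the hole.
- **Holder:** I gripped the holder by its rib and pushed both hooks in until the back plate touched the post. I then lowered it about 15 mm until it bottomed, with about 10 N of lift, and released it. In the last scene picture it hangs in the engaged pose, within the 2 mm camera offset that the post top also shows. The pose before lowering clearly did not match.
- **Other things:** By eye, the rest of the bench looks unmoved in the last pictures. The gripper was well clear and touching nothing.
- **Not rechecked:** I did not see the button again after the holder went on, and the arm blocked the final top view. No check failed.

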